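# Fetch the lens tray from the middle of the stack

## Task

The tray of lens tubes, the middle one of the three stacked on the sloping stand, is wanted on the breadboard. Lift off the top tray and set it aside on the bare tabletop, bring the middle tray to the clear middle of the breadboard and set it down level and lengthwise along the breadboard, then put the top tray back on the bottom tray so that it nests fully. Set the trays down rather than dropping them, do not tip out their contents, and leave the bottom tray and everything else where it is.

Things in the scene. Friction and masses are not known exactly. Their poses are not given: they have to be found in the camera images.
- tray_top_center (a point): centre of the top tray: open black plastic stacking tray with fibre adapters in it, 0.24 kg. All three trays are alike outside: 66 mm wide (own x; grip across this), 150 mm long (own y), 40 mm high (own z): a straight-sided box 34 mm high, walls 2.5 mm, on four conical feet 6 mm high. The centre is 20 mm below the rim and 20 mm above the feet's tips
- tray_mid_center (a point): centre of the middle tray, the wanted one: same tray, with four round lens tubes in it, 0.30 kg. Stacked trays: the feet drop inside the rim of the tray below with about 3 mm of play each way and the box rests on that rim, so nested centres lie 34 mm apart along the trays' z; the sides of stacked trays are flush, so fingers that reach below a tray's box also pinch the one beneath
- tray_low_center (a point): centre of the bottom tray: same tray, with steel posts in it, 0.5 kg; it stands on the stand's sloping deck, against or near the low lip at the deck's front
- stand_deck (a point): point on the sloping deck of the fixed tray stand (white sheet steel, 210 mm wide along y, 130 mm deep along x), 52 mm above the table. Its z is vertical, its x points level to the stand's high back. The deck rises towards x at 25 degrees, so the stacked trays' z leans 25 degrees from vertical towards -x and their long side is level. Front lip 18 mm high; nothing above or beside the trays
- board_spot (a point): middle of the clear part of the breadboard's top, where the middle tray is to stand, 12 mm above the table. The fixed breadboard is an aluminium plate with a grid of holes, 180 mm (own x) by 240 mm (own y, its length); the point lies 25 mm to -x from its centre. Optic mounts up to 48 mm high stand along its +x edge, 75 mm or more from the point
- scope: bystander: handheld fibre microscope, black, 160 mm long along its x, 38 mm wide, 34 mm high, lying beyond the gap between stand and breadboard
- postholder: bystander: upright post holder, 38 mm foot, 78 mm high
- solvent: bystander: white bottle, 52 mm across, 130 mm high
- puck: bystander: black disc, 42 mm across, 22 mm high, near the robot
- wrench: bystander: flat open-ended wrench, 150 mm long, lying crosswise near the robot
- reel: bystander: flat reel, 92 mm across, 24 mm high, near the robot
- cleaner: bystander: connector cleaner, 150 mm long, lying at the left side
- carton: bystander: cardboard carton 120 x 75 x 50 mm at the right side
There are look-alikes about, which are no part of the job. Leave any orange look-alike of the part that bears tray_top_center alone. Leave any red look-alike of the part that bears tray_mid_center alone.

How it is judged:
By the outcome, as a careful person would: the job done as asked, in the order asked, and still so for the second after the job is handed in, with the robot touching nothing.
It also fails if it takes over 72 s, if anything falls off the work surface, if the arm or the gripper's body presses on something with over 40 N, if the wrist force passes 120 N, or if a joint passes its speed limit or range.

## Robot

A 6-joint arm with a two-finger parallel gripper is mounted at the origin on the work surface. World frame = base frame: x ahead of the robot, y to its left, z up, the work surface at z = 0. Lengths are in mm, angles in rad, forces in N, time in s.
With the tool pointing down it reaches from about 350 to 975 mm from the base axis. Payload 7.1 kg.
Tool frame: the origin (TCP) lies midway between the tips of the shut fingers; the grasp point (between the pads) lies 19 mm behind it (ctrl.tcp_to_grasp is the distance from the TCP to the grasp point, in mm); z points along the fingers, y is the line along which they close (so a half turn about z gives the same grasp; the last joint's range is limited). The gripper opens to 88 mm and grips with 3 to 60 N. Pads are 20 mm wide; open, the fingers measure 115 mm over their backs; the gripper's body (75 mm by 178 mm) begins 61 mm behind the grasp point.
Start: joints at [-1.322, 0.423, 1.63, -0, 1.089, -0.019], TCP at [165.4, -602.7, 191.575] pointing down, gripper open.
Joint ranges: [-3, 3], [-0.9, 2.11], [0.09, 2.58], [-1.31, 4.45], [0.11, 2.69], [-2.54, 2.54]. Speed limits (rad/s): [2.39, 2.39, 3.01, 3.14, 3.14, 3.14].

## Interface

Orientations are given as a rotation vector (axis times angle).
In Python, from workcell import get_obs, cams, ticket, boxes_of, ctrl gives the robot as it stands.
- The arm moves only by the shell command python3 -m creep 'ROWS' [OPENING]. ROWS is JSON, one flat list of numbers, 4 for each row, row after row: the shift along the world's x, y, z in m, then the turn about the world's z in rad. In form: [tx, ty, tz, spin, tx, ty, tz, spin, ...]. A call has 1 to 10 rows; each row is the pose to reach, as a shift and turn from the pose commanded when the call began; what a row does not reach only later rows make up. A row lasts 1/12 s, in which the tool goes at most 41.7 mm and 7.16 degrees, less where a joint would pass 70% of its speed; a pose out of reach is approached as far as the arm can. A call with a gripper value outside its range is refused whole. OPENING is the opening, from 0 (shut) to 1 (fully open), set as the call begins (- or left out, the last holds). The fingers move at their own pace and stop on an object; the grip force is fixed at half the most. Time passes only in rows, so rows that repeat a pose let the fingers close. It gives the time, the measured TCP pose, the force, the opening and the grip force at its end, in the units of the state.
- get_obs(): the state, without advancing time (a new reading comes with each control period).
- cams.get_image(name): name is "side" or "top"; returns (picture, depth): 420x560x3 uint8, red, green, blue; 420x560 float32, mm along the optical axis (not along the pixel's ray), 0 where there is no reading.
- cams.get_calibration(name): a dict with "mtx" (3x3 intrinsics, pixels), "R" (3x3) and "t" (3): a world point X has camera coordinates R X + t. Camera axes: x right, y down, z forward; pixel columns grow to the right and rows downward; lengths in mm; the calibration is good to about 2 mm. A picture is of the moment at which its call begins. get_calibration takes no time and is no camera call.
- ticket.close_job(): hands the job in; it is judged then, once.
Trained networks look in the newest picture that a camera, given by its name, has taken for a name from the list of things; names that differ only in an ending like _2 or _b are one class to them, and where a whole thing is asked for, a point or a joint stands for the part that bears it (a point fixed in the world has none). Each returns a list of dicts, best first, with "score" (0 to 1); they miss things now and then, are a little off and sometimes report something else, mostly with a low value. They report only what shows in the picture. A call takes as long as a camera call. They do not tell look-alikes from the thing itself.
- boxes_of(camera, target): "centre" ([column, row] in pixels, amid what is visible of it).
The state is a dict: "t": time; "qpos": joint angles; "qvel": joint speeds; "joint_torque": joint torques, N m; "ee_pos": TCP position; "orientation": TCP orientation; "ft_force": force on the tool from outside, world axes, zero at the start; "moment": the same for the moment, N m; "width": finger opening in mm; "grasp_force": force on a finger pad.
Only numpy, scipy, OpenCV 4.12 (cv2) and the standard library are available. Lean on these libraries where they do the work, as an engineer would, in place of code of your own. Each camera call takes 0.05 s, during which the arm holds its last target. There are 200 camera calls.

## Working session

There is one attempt and no reset: what is moved stays moved. The work goes in short steps, Python scripts to look and compute and a shell command to move; the robot and the scene stay as the last step left them, time stands still between calls to the robot, and variables do not carry over. Pictures are saved under pics/ and viewed, at most 10 in all, crops included, and the job is handed in when it is done.

```bash
ls; mkdir -p pics; cat > h.py <<'E'
import numpy as np, cv2
from workcell import get_obs, cams, ticket, boxes_of, ctrl
def cal(n):
    c=cams.get_calibration(n); return np.array(c["mtx"],float),np.array(c["R"],float),np.array(c["t"],float).ravel()
def snap(n,f=None):
    im,d=cams.get_image(n)
    if f: cv2.imwrite("pics/"+f,im[:,:,::-1])
    return im,d
def cloud(n,d):
    K,R,t=cal(n); v,u=np.mgrid[:d.shape[0],:d.shape[1]]
    X=np.stack([(u-K[0,2])/K[0,0]*d,(v-K[1,2])/K[1,1]*d,d],-1)
    W=(X-t)@R; W[d<=0]=np.nan
    return W
def px(n,P):
    K,R,t=cal(n); q=K@(R@np.asarray(P,float)+t); return q[:2]/q[2]
E
python3 - <<'E'
from h import *
np.set_printoptions(precision=1,suppress=True)
for n in("top","side"):
    im,d=snap(n,n+"0.png"); np.save(n+"0.npy",d)
    W=cloud(n,d); K,R,t=cal(n); print(n,"cam",-R.T@t,"f",K[0,0],"axis",R[2])
    for o in "tray_top_center tray_mid_center tray_low_center stand_deck board_spot scope postholder solvent".split():
        for b in boxes_of(n,o)[:3]:
            c,r=b["centre"]; print(o,round(b["score"],2),[round(c),round(r)],W[int(r),int(c)])
o=get_obs(); print({k:o[k] for k in("ee_pos","orientation","width","ft_force")})
E
```

```text
pics
top cam [ 436.2    9.1 1295.1] f 424.8842501736942 axis [ 0.1 -0.  -1. ]
tray_top_center 0.79 [371, 214] [ 535.1 -280.3  113.5]
tray_top_center 0.69 [379, 276] [ 356.2 -324.6   36.4]
tray_mid_center 0.77 [450, 182] [ 642.7 -541.8   37.3]
tray_mid_center 0.52 [350, 191] [ 592.5 -218.8  140.6]
tray_low_center 0.62 [371, 190] [ 603.3 -286.5   89.9]
stand_deck 0.92 [353, 187] [ 610.4 -236.6   94.3]
board_spot 0.92 [168, 203] [565.5 310.6  13.3]
scope 0.73 [274, 152] [723.7  -6.6  36.7]
postholder 0.48 [214, 147] [725.2 170.4  66. ]
solvent 0.78 [331, 141] [ 740.6 -168.5  105.4]
side cam [ 426.9 1235.3  961.4] f 491.19999404493876 axis [ 0.1 -0.8 -0.6]
tray_top_center 0.96 [282, 158] [ 545.7 -288.7  121.7]
tray_top_center 0.93 [337, 177] [ 347.5 -311.6   35.5]
tray_mid_center 0.83 [259, 146] [ 653.  -529.7   41.9]
tray_mid_center 0.67 [272, 170] [ 570.6 -207.   119.6]
tray_low_center 0.55 [265, 177] [ 600.3 -218.6   84. ]
stand_deck 0.78 [266, 190] [ 595.  -189.5   53.3]
board_spot 0.7 [258, 305] [565.1 318.4  13.3]
scope 0.68 [216, 227] [732.6   6.3  30.5]
postholder 0.68 [205, 260] [733.1 185.5  47.1]
solvent 0.7 [308, 150] [ 458.3 -501.4   47.7]
solvent 0.63 [218, 190] [ 755.2 -154.5   66.4]
{'ee_pos': array([ 165.4, -602.7,  191.6]), 'orientation': array([3.1, 0.4, 0. ]), 'width': 87.88657998870727, 'ft_force': array([ 0.5,  0.1, -0.2])}
```

```bash
python3 - <<'E'
import cv2
t=cv2.imread("pics/top0.png"); s=cv2.imread("pics/side0.png")
cv2.imwrite("pics/t1.png",cv2.resize(t[70:320,80:500],None,fx=1.9,fy=1.9,interpolation=cv2.INTER_CUBIC))
a=cv2.resize(t[140:300,300:480],(540,480),interpolation=cv2.INTER_CUBIC)[:, :400]
b=cv2.resize(s[110:230,220:360],(400,343),interpolation=cv2.INTER_CUBIC)
import numpy as np
c=np.zeros((480,800,3),np.uint8); c[:,:400]=a; c[:343,400:]=b
cv2.imwrite("pics/c1.png",c)
E
```

```text
(no output)
```

View pics/t1.png

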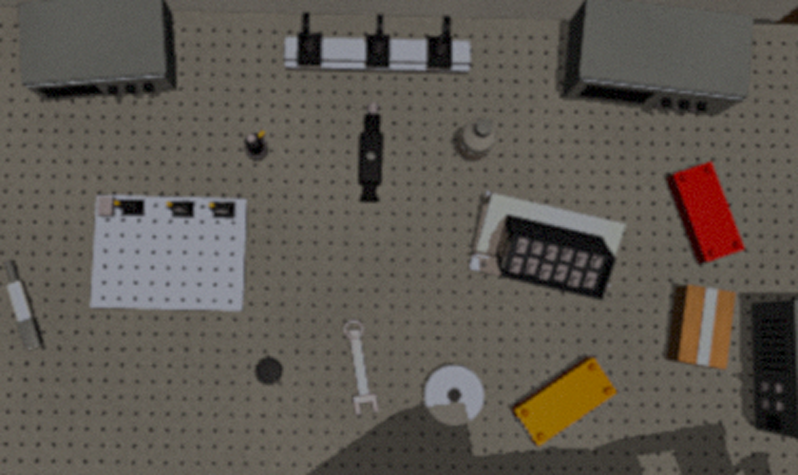

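View pics/c1.png

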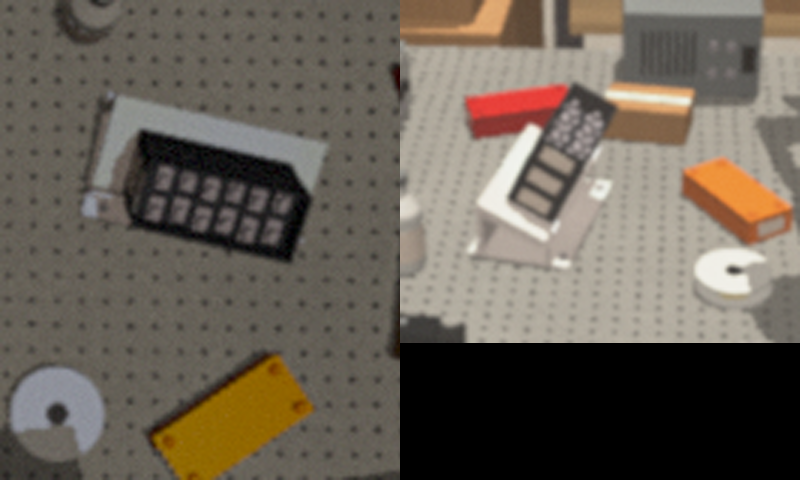

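The top view shows the black tray stack at (371,208) on the white stand, the orange look-alike at (379,280), and the red one at (450,182). The breadboard is at about (168,203), with mounts along its top edge. Candidates for the tray are black (371,208), orange (379,280) and red (450,182). The crop shows adapters in the black tray on the sloping stand, so I choose that one.

```bash
cat > fit.py <<'E'
from h import *
np.set_printoptions(precision=1,suppress=True)
def axes(psi,tilt=25):
    a=np.radians(tilt); c,s=np.cos(psi),np.sin(psi)
    X=np.array([c*np.cos(a),s*np.cos(a),np.sin(a)]); Y=np.array([-s,c,0.]); return X,Y,np.cross(X,Y)
def rimfit(W,c0,zmin,tilt=25,verbose=True):
    P=W.reshape(-1,3); P=P[np.isfinite(P).all(1)]
    P=P[(np.hypot(P[:,0]-c0[0],P[:,1]-c0[1])<110)&(P[:,2]>zmin)]
    return P
E
python3 - <<'E'
from fit import *
for n in("top","side"):
    d=np.load(n+"0.npy"); W=cloud(n,d); K,R,t=cal(n)
    im=cv2.imread("pics/"+n+"0.png"); g=im.max(2)
    # deck + table check
    tb=W[(abs(W[...,2])<15)&(abs(W[...,0]-450)<60)&(abs(W[...,1])<150)]; print(n,"table z",np.median(tb[:,2]),tb[:,2].std())
    bd=W[(abs(W[...,2]-12)<8)&(abs(W[...,0]-560)<70)&(abs(W[...,1]-315)<90)]; print("board z",np.median(bd[:,2]))
    P=rimfit(W,(545,-285),50); print(len(P))
    best=None
    for psi in np.radians(np.arange(-40,41,1)):
        X,Y,Z=axes(psi); c=P@Z
        top=np.percentile(c,97); r=P[c>top-5]
        q=np.c_[r@X,r@Y].astype(np.float32); e=np.percentile(q,98,0)-np.percentile(q,2,0)
        f=e[0]*e[1]
        if best is None or f<best[0]: best=(f,psi,top,e,len(r))
    print(n,"minrect",np.degrees(best[1]),best[2:])
    # mask of white deck
    for psi in [best[1]]:
        X,Y,Z=axes(psi); c=P@Z
        h,b=np.histogram(c,bins=np.arange(c.min(),c.max()+4,4)); print("hist",[(int(x),int(y)) for x,y in zip(b,h) if y>5])
E
```

```text
top table z 1.4963286253632935 2.9198481664880944
board z 13.36621174165327
2559
top minrect 38.0 (np.float64(44.81755074493636), array([79.8, 59.2], dtype=float32), 110)
hist [(-104, 10), (-100, 40), (-96, 24), (-92, 27), (-88, 39), (-84, 44), (-80, 39), (-76, 53), (-72, 56), (-68, 51), (-64, 54), (-60, 45), (-56, 59), (-52, 59), (-48, 65), (-44, 56), (-40, 60), (-36, 39), (-32, 31), (-28, 29), (-24, 54), (-20, 66), (-16, 100), (-12, 106), (-8, 105), (-4, 134), (0, 126), (3, 138), (7, 127), (11, 130), (15, 113), (19, 124), (23, 82), (27, 76), (31, 45), (35, 40), (39, 24), (43, 32), (47, 25), (51, 21), (55, 10)]
side table z 2.4497683685837863 2.5917411145970175
board z 13.894646916517274
1163
side minrect 40.0 (np.float64(59.346608229739125), array([65.7, 45.6], dtype=float32), 55)
hist [(-94, 9), (-90, 18), (-86, 19), (-82, 23), (-78, 29), (-74, 29), (-70, 35), (-66, 39), (-62, 31), (-58, 36), (-54, 32), (-50, 34), (-46, 32), (-42, 36), (-38, 31), (-34, 31), (-30, 28), (-26, 25), (-22, 26), (-18, 19), (-14, 26), (-10, 24), (-6, 18), (-2, 23), (1, 31), (5, 39), (9, 55), (13, 48), (17, 40), (21, 36), (25, 37), (29, 33), (33, 30), (37, 29), (41, 23), (45, 24), (49, 21), (53, 18), (57, 19), (61, 18), (65, 8)]
```

```bash
python3 - <<'E'
import cv2, numpy as np
t=cv2.imread("pics/top0.png"); s=cv2.imread("pics/side0.png")
f=lambda a,k:cv2.resize(np.clip(255*(a/255.)**0.45,0,255).astype(np.uint8),None,fx=k,fy=k,interpolation=cv2.INTER_CUBIC)
a=f(t[165:245,325:415],6)  # 540x480
b=f(s[125:215,240:305],4.5)
c=np.zeros((480,800,3),np.uint8); c[:,:505]=a[:,:505]; c[:405,508:800]=b[:, :292]
cv2.imwrite("pics/c2.png",c)
E
```

```text
(no output)
```

View pics/c2.png

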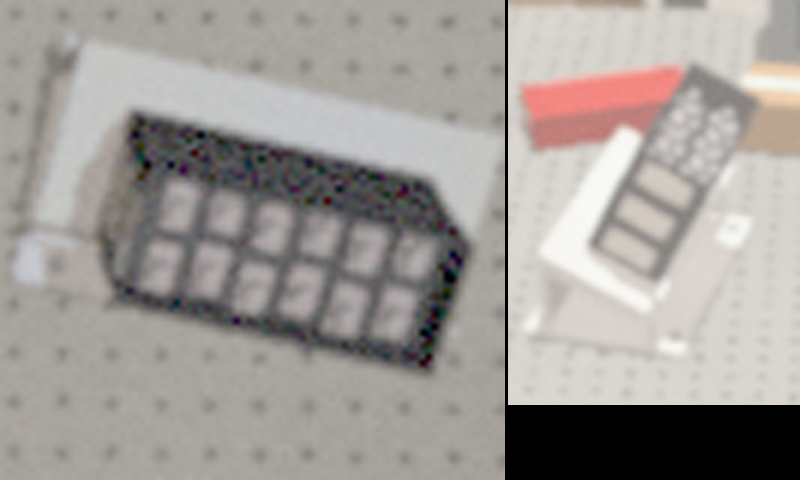

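```bash
python3 - <<'E'
from fit import *
from scipy.optimize import least_squares
T={(-33,75,20):(343.7,212.5),(-33,-75,20):(397.2,226.3),(33,-75,20):(403,205.8),(33,75,20):(348.3,191.7),(33,75,-82):(346.7,183.8),(33,-75,-82):(396.3,195.5)}
S={(33,75,-82):(258.7,179.4),(-33,75,-82):(273.3,186.8),(33,-75,20):(280.4,139.4),(-33,-75,20):(294.9,147.2),(33,75,20):(270.5,160.5),(-33,75,20):(284.5,167.3)}
def res(p,both="ts"):
    X,Y,Z=axes(p[3],p[4]); M=np.c_[X,Y,Z]; r=[]
    for k,n,D in(("t","top",T),("s","side",S)):
        if k in both:
            for q,u in D.items(): r.append(px(n,p[:3]+M@np.array(q,float))-u)
    r=np.concatenate(r); return np.r_[r,(p[4]-25)/5]
for b in("ts","t","s"):
    f=least_squares(res,[535,-285,110,-.2,25],args=(b,),loss="soft_l1"); p=f.x
    print(b,p[:3],"yaw",np.degrees(p[3]),"tilt",p[4],"rms",np.sqrt((f.fun**2).mean())); print(res(p,b).reshape(-1)[:-1].reshape(-1,2).tolist() if b=="ts" else "")
# board yaw/pos from depth (z band) & brightness
im=cv2.imread("pics/top0.png"); W=cloud("top",np.load("top0.npy"))
m=((im.min(2)>125)&(abs(W[...,0]-560)<140)&(abs(W[...,1]-320)<170)).astype(np.uint8)
m=cv2.morphologyEx(m,cv2.MORPH_CLOSE,np.ones((9,9),np.uint8)); nl,l,st,_=cv2.connectedComponentsWithStats(m); k=1+st[1:,4].argmax()
c=max(cv2.findContours((l==k).astype(np.uint8),0,2)[0],key=cv2.contourArea); print("rect px",cv2.minAreaRect(c))
K,R,t=cal("top")
def ground(u,z):
    r=R.T@np.linalg.solve(K,[u[0],u[1],1]); C=-R.T@t; return C+r*(z-C[2])/r[2]
q=np.array([ground(u[0],12)[:2] for u in c],np.float32); print("rect world",cv2.minAreaRect(q)); print(cv2.boxPoints(cv2.minAreaRect(q)))
E
```

```text
ts [ 548.4 -282.8  129.1] yaw -12.4789604018697 tilt 22.835042201297373 rms 1.2475764293691831
[[-0.4470720563693362, 2.1906351363489307], [-0.7395723340025029, 1.142115387135675], [0.9265579141563194, -0.7143305282647248], [1.522941259926597, 0.43861832300092374], [-0.27863122752688696, -0.5866237401484966], [-0.02044635480285706, -0.36145400418484996], [-1.519278504044678, 1.098213578666389], [0.6397639232160373, 2.3448442283452664], [-0.5019931368742618, -0.5130179574699412], [1.2321393286831608, 0.0476561313273578], [-3.330045067995684, -2.210754143015521], [0.06354612130462556, -0.04505747841227503]]
t [ 551.  -286.3  114.3] yaw -12.889111201091485 tilt 21.95306005930227 rms 0.8477038514961466

s [ 555.  -380.5   74.8] yaw -10.663220620533433 tilt 25.94085316044133 rms 0.8657619985617006

rect px ((168.26589965820312, 202.69329833984375), (79.91024017333984, 58.89025115966797), 1.6365771293640137)
rect world ((563.8890991210938, 306.6465759277344), (238.97679138183594, 179.11053466796875), 89.65557861328125)
[[473.6 187.7]
 [652.7 186.6]
 [654.2 425.6]
 [475.1 426.7]]
```

```bash
cat > sfit.py <<'E'
from fit import *
from scipy.optimize import least_squares
T={(-33,75,20):(343.7,212.5),(-33,-75,20):(397.2,226.3),(33,-75,20):(403,205.8),(33,75,-82):(346.7,183.8),(33,-75,-82):(396.3,195.5)}
S={(33,75,-82):(258.7,179.4),(-33,75,-82):(273.3,186.8),(33,-75,20):(280.4,139.4),(-33,-75,20):(294.9,147.2)}
def res(p,drop=None):
    X,Y,Z=axes(p[3]); M=np.c_[X,Y,Z]; r=[]
    for n,D in(("top",T),("side",S)):
        for q,u in D.items():
            if (n,q)!=drop: r.append(px(n,p[:3]+M@np.array(q,float))-u)
    return np.concatenate(r)
f=least_squares(res,[535,-285,110,-.2]); print(f.x,np.degrees(f.x[3])); print(f.fun.reshape(-1,2))
for dr in [("top",q) for q in T]+[("side",q) for q in S]:
    g=least_squares(res,f.x,args=(dr,)); print(dr,g.x[:3],np.degrees(g.x[3]),np.sqrt((g.fun**2).mean()))
E
python3 sfit.py
```

```text
[ 548.  -282.7  130.8   -0.2] -12.228204417591016
[[-0.4  2.5]
 [-0.7  1.2]
 [ 1.1 -0.4]
 [ 0.  -1.4]
 [ 0.5 -1.3]
 [-2.   0.1]
 [-0.1  1.8]
 [-0.2 -1.1]
 [ 1.3 -0. ]]
('top', (-33, 75, 20)) [ 546.3 -282.6  131.2] -11.061093442850645 0.9520101791292463
('top', (-33, -75, 20)) [ 547.5 -281.9  131.2] -12.73684415390529 1.152149018731925
('top', (33, -75, 20)) [ 548.3 -283.6  130.5] -12.09803338972649 1.1766304676391568
('top', (33, 75, -82)) [ 548.8 -282.8  130.9] -12.68761121534508 1.1585182179721862
('top', (33, -75, -82)) [ 548.6 -283.   130.9] -11.889319926690272 1.1580884320129627Traceback (most recent call last):
  File "sfit.py", line 13, in <module>
    g=least_squares(res,f.x,args=(dr,)); print(dr,g.x[:3],np.degrees(g.x[3]),np.sqrt((g.fun**2).mean()))
    return func(*args, **kwargs)
    result = trf(vector_fun.fun, vector_fun.jac, x0, f0, J0, lb, ub, ftol, xtol,
                 gtol, max_nfev, x_scale, loss_function, tr_solver,
                 tr_options.copy(), verbose, callback=callback_wrapped)
    return trf_no_bounds(
        fun, jac, x0, f0, J0, ftol, xtol, gtol, max
[... 911 characters left out ...]
                 ~~~~~~~~^^^^^^^^^^^^^^^^^^^^^^^^^^^^^^
    return np.atleast_1d(self.fun(x))
                         ~~~~~~~~^^^
    return self.f(x, *self.args, **self.kwargs)
           ~~~~~~^^^^^^^^^^^^^^^^^^^^^^^^^^^^^^
  File "sfit.py", line 9, in res
    if (n,q)!=drop: r.append(px(n,p[:3]+M@np.array(q,float))-u)
                             ~~^^^^^^^^^^^^^^^^^^^^^^^^^^^^^
  File "h.py", line 15, in px
    K,R,t=cal(n); q=K@(R@np.asarray(P,float)+t); return q[:2]/q[2]
          ~~~^^^
  File "h.py", line 4, in cal
    c=cams.get_calibration(n); return np.array(c["mtx"],float),np.array(c["R"],float),np.array(c["t"],float).ravel()
ValueError: time passes only in moves, steps and waits
```

```bash
sed -i 's/^def cal(n):/import functools\n@functools.lru_cache(None)\ndef cal(n):/' h.py; cat > go.py <<'E'
# python3 go.py x y z yaw_deg : shift (m) and spin to bring TCP to x,y,z with closing line at yaw
import sys; from h import *; from scipy.spatial.transform import Rotation as Ro
o=get_obs(); R=Ro.from_rotvec(o["orientation"]).as_matrix(); y=R[:,1]; a=np.degrees(np.arctan2(y[1],y[0]))
T=[float(v) for v in sys.argv[1:5]]; d=np.array(T[:3])-o["ee_pos"]
s=[np.radians((T[3]-a+k+90)%180-90) for k in(0,)]+[0]
print("t",round(o["t"],2),"pos",o["ee_pos"].round(1),"close yaw",round(a,2),"tilt z",R[2,2].round(4),"q",np.round(o["qpos"],2)); print("shift m",(d/1000).round(4),"spin",round(s[0],4),"or",round(s[0]-np.sign(s[0])*np.pi,4),"w",round(o["width"],1),"F",np.round(o["ft_force"],1))
E
python3 go.py 545.8 -282.3 230 -12.3; python3 sfit.py 2>&1 | tail -12
```

```text
t 0.9 pos [ 165.4 -602.7  191.6] close yaw -74.66 tilt z -1.0 q [-1.32  0.42  1.63  0.    1.09 -0.02]
shift m [0.3804 0.3204 0.0384] spin 1.0883 or -2.0533 w 87.9 F [ 0.5  0.1 -0.2]
 [-0.1  1.8]
 [-0.2 -1.1]
 [ 1.3 -0. ]]
('top', (-33, 75, 20)) [ 546.3 -282.6  131.2] -11.061093442850645 0.9520101791292463
('top', (-33, -75, 20)) [ 547.5 -281.9  131.2] -12.73684415390529 1.152149018731925
('top', (33, -75, 20)) [ 548.3 -283.6  130.5] -12.09803338972649 1.1766304676391568
('top', (33, 75, -82)) [ 548.8 -282.8  130.9] -12.68761121534508 1.1585182179721862
('top', (33, -75, -82)) [ 548.6 -283.   130.9] -11.889319926690272 1.1580884320129627
('side', (33, 75, -82)) [ 548.8 -282.6  130.8] -12.639674353381318 1.0910784376239757
('side', (-33, 75, -82)) [ 548.3 -283.3  128.3] -12.22529571731294 1.1107760809720033
('side', (33, -75, 20)) [ 547.9 -282.2  132.7] -12.168522655091115 1.1786315460199537
('side', (-33, -75, 20)) [ 547.6 -282.6  131.1] -12.408960086739256 1.1732041846598744
```

```bash
python3 -m creep '[0.04,0.034,0.03,0.12,0.08,0.067,0.04,0.24,0.115,0.097,0.04,0.36,0.15,0.126,0.04,0.48,0.185,0.156,0.04,0.6,0.22,0.185,0.04,0.72,0.25,0.21,0.04,0.84,0.28,0.236,0.04,0.96,0.31,0.26,0.04,1.05,0.34,0.286,0.04,1.088]' 1; python3 go.py 554.6 -284.2 160 -12.3
```

```text
t: 1.73
ee_pos: [480.1, -337.8, 231.8]
orientation: [2.442, 1.976, 0.0]
ft_force: [-0.0, -0.9, -0.3]
width: 88.2
grasp_force: 0.0
t 1.73 pos [ 480.1 -337.8  231.8] close yaw -12.04 tilt z -1.0 q [-0.63  0.32  1.68 -0.    1.14 -0.42]
shift m [ 0.0745  0.0536 -0.0718] spin -0.0045 or 3.1371 w 88.2 F [-0.  -0.9 -0.3]
```

```bash
python3 -m creep '[0.025,0.017,0,0,0.049,0.0325,0,0,0.049,0.0325,-0.03,0,0.049,0.0325,-0.06,0,0.049,0.0325,-0.076,0,0.049,0.0325,-0.076,0,0.049,0.0325,-0.076,0]' ; python3 go.py 554.6 -284.2 145 -12.3; python3 - <<'E'
from h import *
snap("side","s2.png"); 
t=cv2.imread("pics/s2.png"); cv2.imwrite("pics/s2c.png",cv2.resize(t[90:230,220:370],None,fx=4,fy=4,interpolation=cv2.INTER_CUBIC))
E
```

```text
t: 2.32
ee_pos: [527.3, -306.5, 155.0]
orientation: [-2.446, -1.969, 0.001]
ft_force: [0.1, 0.3, 0.5]
width: 87.9
grasp_force: 0.0
t 2.32 pos [ 527.3 -306.5  155. ] close yaw -12.31 tilt z -1.0 q [-0.55  0.44  1.69  0.    1.01 -0.33]
shift m [ 0.0273  0.0223 -0.01  ] spin 0.0002 or -3.1414 w 87.9 F [0.1 0.3 0.5]
```

View pics/s2c.png

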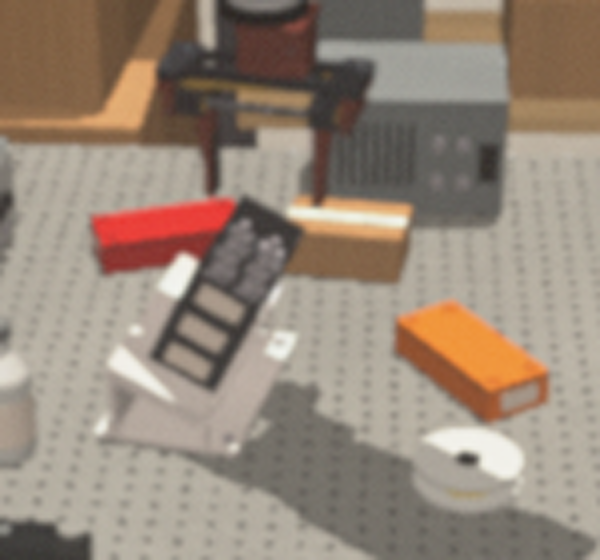

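The picture shows the gripper standing over the stack, with its fingers at about crop (210,190) and (320,200). The stack is undisturbed.

```bash
python3 -m creep '[0.014,0.011,0,0,0.027,0.022,0,0,0.027,0.022,0,0,0.027,0.022,-0.01,0,0.027,0.022,-0.01,0]' ; python3 -m creep '[0,0,-0.002,0,0,0,-0.004,0,0,0,-0.004,0]'; python3 go.py 554.6 -284.2 145 -12.3
```

```text
t: 2.78
ee_pos: [553.9, -285.0, 144.9]
orientation: [-2.446, -1.97, 0.001]
ft_force: [-0.5, 0.6, -1.5]
width: 87.9
grasp_force: 0.0
t: 3.03
ee_pos: [554.1, -285.1, 141.2]
orientation: [-2.447, -1.969, 0.001]
ft_force: [-0.9, -0.3, 0.0]
width: 87.8
grasp_force: 0.0
t 3.03 pos [ 554.1 -285.1  141.2] close yaw -12.36 tilt z -1.0 q [-0.49  0.48  1.67 -0.    0.99 -0.28]
shift m [0.0005 0.0009 0.0038] spin 0.001 or -3.1406 w 87.8 F [-0.9 -0.3  0. ]
```

```bash
for i in 1; do python3 -m creep '[0,0,-0.002,0,0,0,-0.002,0]' | sed -n '2p;4p' ; python3 -m creep '[0,0,-0.0015,0,0,0,-0.0015,0]'| sed -n '2p;4p'; done
```

```text
ee_pos: [554.4, -285.0, 139.3]
ft_force: [0.4, -0.4, -0.2]
ee_pos: [554.6, -284.8, 137.8]
ft_force: [0.2, -0.1, 0.3]
```

```bash
python3 -m creep '[0,0,-0.0015,0,0,0,-0.0015,0]' | sed -n '2p;4p' ; python3 -m creep '[0,0,-0.001,0,0,0,-0.001,0]'| sed -n '2p;4p'
```

```text
ee_pos: [554.6, -284.7, 136.3]
ft_force: [0.4, 0.4, -0.7]
ee_pos: [554.6, -284.8, 135.4]
ft_force: [0.0, -0.1, 0.9]
```

```bash
python3 -m creep '[0,0,-0.001,0,0,0,-0.001,0]' | sed -n '2p;4p' ; python3 -m creep '[0,0,-0.001,0,0,0,-0.001,0]'| sed -n '2p;4p'
```

```text
ee_pos: [554.6, -284.8, 134.4]
ft_force: [-0.5, 0.4, 0.0]
ee_pos: [554.6, -284.8, 133.4]
ft_force: [0.9, 0.4, 0.3]
```

```bash
python3 -m creep '[0,0,-0.001,0,0,0,-0.001,0]' | sed -n '2p;4p' ; python3 -m creep '[0,0,-0.001,0,0,0,-0.001,0]'| sed -n '2p;4p'
```

```text
ee_pos: [554.6, -284.8, 132.4]
ft_force: [-0.4, 0.3, 0.9]
ee_pos: [554.6, -284.8, 131.4]
ft_force: [-0.9, 0.1, -0.3]
```

```bash
python3 -m creep '[0,0,-0.001,0,0,0,-0.001,0]' | sed -n '2p;4p' ; python3 -m creep '[0,0,-0.001,0,0,0,-0.001,0]'| sed -n '2p;4p'
```

```text
ee_pos: [554.6, -284.7, 130.4]
ft_force: [-0.4, 0.4, -0.1]
ee_pos: [554.6, -284.8, 129.4]
ft_force: [0.3, -0.4, -0.5]
```

```bash
python3 -m creep '[0,0,0.0086,0,0.0049,-0.001,0.0086,0,0.0049,-0.001,0.006,0,0.0049,-0.001,0.0056,0]' | sed -n '2p;4p' ; python3 -m creep '[0,0,-0.0015,0,0,0,-0.0015,0]'| sed -n '2p;4p'
```

```text
ee_pos: [560.0, -285.9, 135.1]
ft_force: [0.3, 0.3, 0.4]
ee_pos: [559.2, -285.6, 133.1]
ft_force: [-0.2, -0.7, 0.3]
```

```bash
python3 -m creep '[0,0,-0.001,0,0,0,-0.001,0]' | sed -n '2p;4p' ; python3 -m creep '[0,0,-0.001,0,0,0,-0.001,0]'| sed -n '2p;4p'
```

```text
ee_pos: [559.4, -285.7, 132.3]
ft_force: [-0.0, -0.3, 0.5]
ee_pos: [559.5, -285.7, 131.4]
ft_force: [0.2, -0.0, -0.2]
```

```bash
python3 -m creep '[0,0,-0.001,0,0,0,-0.001,0]' | sed -n '2p;4p' ; python3 -m creep '[0,0,-0.001,0,0,0,-0.001,0]'| sed -n '2p;4p'
```

```text
ee_pos: [559.5, -285.8, 130.5]
ft_force: [0.4, -0.2, 0.3]
ee_pos: [559.5, -285.8, 129.5]
ft_force: [-0.4, -0.7, -0.7]
```

```bash
python3 -m creep '[0,0,-0.001,0,0,0,-0.002,0,0,0,-0.002,0]' | sed -n '2p;4p' ; python3 -m creep '[0,0,-0.001,0,0,0,-0.001,0]'| sed -n '2p;4p'
```

```text
ee_pos: [559.5, -285.7, 127.4]
ft_force: [0.9, -0.6, -0.5]
ee_pos: [559.5, -285.8, 126.5]
ft_force: [0.8, -0.8, 0.8]
```

```bash
python3 -m creep '[0,0,-0.001,0,0,0,-0.001,0]' | sed -n '2p;4p' ; python3 -m creep '[0,0,-0.001,0,0,0,-0.001,0]'| sed -n '2p;4p';python3 - <<'E'
from fit import *
_,a=snap("top","t3.png"); _,b=snap("side","s3.png")
for n,d in(("top",a),("side",b)):
    W=cloud(n,d); print(n); 
    e=np.array([.977,-.213]); c=np.array([548,-283]); Q=W[...,:2]-c; A=Q@e; B=Q@np.array([.213,.977])
    for lo in range(-45,75,6):
        m=(A>lo)&(A<=lo+6)&(abs(B)<65)&(W[...,2]<200); z=W[...,2][m]
        if len(z): print(lo,len(z),np.percentile(z,[10,50,90]))
E
```

```text
ee_pos: [559.5, -285.7, 125.5]
ft_force: [0.3, 0.3, 0.2]
ee_pos: [559.5, -285.8, 124.5]
ft_force: [0.6, 0.4, 0.0]
top
-45 63 [ -1.4   1.9 137.3]
-39 87 [ -1.    3.2 135.1]
-33 81 [ -1.5   4.3 123.8]
-27 73 [  0.8 111.1 118.4]
-21 54 [110.1 118.5 131.1]
-15 52 [113.9 121.5 127.1]
-9 50 [116.6 120.8 125.9]
-3 51 [117.2 120.9 125.1]
3 59 [122.2 127.9 140.8]
9 48 [125.9 134.7 144.6]
15 76 [128.2 136.7 164. ]
21 35 [133.7 152.9 159.3]
27 32 [136.  141.4 146.9]
33 28 [127.  131.6 135.8]
39 30 [113.  118.7 124.1]
45 34 [101.3 106.9 111.2]
51 33 [87.5 93.2 97.4]
57 33 [76.5 80.2 86.5]
63 43 [64.9 68.6 71.9]
69 60 [66.4 69.7 73.7]
side
-45 57 [ -0.3   6.7 190. ]
-39 66 [  0.5   5.4 183.4]
-33 32 [-0.5  2.7  7.9]
-27 64 [  0.7   7.9 119.5]
-21 73 [  5.  113.7 129.8]
-15 52 [  4.3   9.4 129.3]
-9 81 [  5.   55.7 125.4]
-3 51 [  4.8   9.3 124. ]
3 85 [  5.3 120.4 136.5]
9 58 [  4.4 130.1 144.9]
15 34 [135.9 151.9 167. ]
21 28 [134.4 140.  153.2]
27 13 [134.4 137.4 138.7]
33 2 [ 57.8  91.6 125.5]
39 1 [3.3 3.3 3.3]
45 1 [6.4 6.4 6.4]
51 25 [160.1 178.8 197.8]
57 21 [  6.1 168.9 194.8]
63 16 [  5.3  73.  191.6]
69 33 [ 7.8 70.9 74.6]
```

```bash
python3 - <<'E'
from fit import *
for n in("top","side"):
    d=np.load(n+"0.npy"); W=cloud(n,d); print(n)
    e=np.array([.977,-.213]); c=np.array([548,-283]); Q=W[...,:2]-c; A=Q@e; B=Q@np.array([.213,.977])
    for lo in range(-42,72,3):
        m=(A>lo)&(A<=lo+3)&(abs(B)<65)&(W[...,2]<200); z=W[...,2][m]
        if len(z): print(lo+1.5,len(z),np.percentile(z,[10,50,90]),[int(x) for x in np.percentile(B[m],[5,95])])
    # ends
    m=(A>-20)&(A<20)&(W[...,2]>90); print("B ends",np.percentile(B[m&(abs(B)<120)],[1,3,97,99]))
E
```

```text
top
-40.5 66 [ -0.4   3.5 138.8] [-61, 56]
-37.5 87 [ -0.3 131.1 137.2] [-59, 57]
-34.5 81 [ -0.9   5.9 132.3] [-58, 59]
-31.5 77 [ -2.8   5.7 124.6] [-56, 59]
-28.5 79 [ -1.2 113.4 119.2] [-60, 58]
-25.5 71 [ -1.1 108.5 116.6] [-52, 59]
-22.5 61 [107.1 111.9 126.3] [-57, 58]
-19.5 61 [110.2 118.3 130.9] [-55, 59]
-16.5 51 [110.5 120.6 131. ] [-54, 61]
-13.5 46 [112.4 119.  129.9] [-51, 60]
-10.5 53 [114.3 120.  127.6] [-52, 59]
-7.5 52 [116.1 121.7 125.9] [-54, 60]
-4.5 47 [118.5 121.4 126.2] [-58, 54]
-1.5 50 [116.7 120.3 124.5] [-54, 60]
1.5 55 [118.3 121.5 124.9] [-58, 57]
4.5 66 [120.2 125.1 131.9] [-58, 57]
7.5 63 [122.9 130.4 142.6] [-55, 59]
10.5 52 [124.1 133.  143.7] [-53, 55]
13.5 52 [126.3 135.1 144.1] [-52, 58]
16.5 60 [128.5 135.5 164.9] [-53, 60]
19.5 97 [130.2 140.1 166. ] [-57, 58]
22.5 50 [129.3 156.1 160.6] [-53, 56]
25.5 31 [149.2 151.4 154.5] [-55, 57]
28.5 39 [142.7 145.2 147.5] [-59, 53]
31.5 29 [135.6 138.3 141.7] [-54, 56]
34.5 35 [130.3 133.2 136.3] [-57, 55]
37.5 32 [124.8 127.9 130.1] [-56, 58]
40.5 29 [118.7 121.4 124.3] [-57, 56]
43.5 35 [111.6 114.9 118
[... 1026 characters left out ...]
4.7 132.  146.5] [-56, 49]
13.5 22 [  4.5   8.  146. ] [-54, 52]
16.5 12 [ 49.9 143.9 167.3] [-50, 64]
19.5 25 [133.9 160.8 165.9] [-54, 58]
22.5 11 [138.1 140.2 154. ] [-58, 40]
25.5 13 [135.5 139.1 147.8] [-56, 14]
28.5 9 [133.2 135.5 138.6] [-50, 14]
31.5 6 [133.5 134.8 135.6] [-60, 17]
34.5 1 [48.2 48.2 48.2] [61, 61]
37.5 1 [133.1 133.1 133.1] [61, 61]
40.5 1 [5.7 5.7 5.7] [61, 61]
43.5 1 [5.9 5.9 5.9] [63, 63]
49.5 1 [6.8 6.8 6.8] [59, 59]
52.5 2 [3.6 3.9 4.2] [55, 62]
55.5 1 [8. 8. 8.] [62, 62]
58.5 1 [6.5 6.5 6.5] [54, 54]
61.5 3 [5.  5.7 5.9] [54, 61]
64.5 2 [12.4 40.  67.6] [55, 57]
67.5 5 [ 4.5 68.9 71.8] [29, 62]
70.5 13 [18.2 70.3 75.4] [-21, 61]
B ends [-79.1 -77.5  79.5  80.4]
```

```bash
python3 - <<'E'
from h import *
t=cv2.imread("pics/t3.png"); s=cv2.imread("pics/s3.png")
e=np.array([.977,-.213,0]); p=np.array([559.5,-285.8,124.5])
for k in(-57.5,-44,44,57.5): print(k,px("side",p+k*e).round(1),px("top",p+k*e).round(1))
for a,z in((-39.7,137),(20,165)): print(a,px("side",np.array([548,-283,0])+a*e+[0,0,z]).round(1))
f=lambda a,k:cv2.resize(np.clip(255*(a/255.)**0.55,0,255).astype(np.uint8),None,fx=k,fy=k,interpolation=cv2.INTER_CUBIC)
cv2.imwrite("pics/s3c.png",np.hstack([f(s[80:215,235:315],5)[:600],f(t[150:285,325:405],5)[:600]]))
E
```

```text
-57.5 [292.8 159.7] [368.6 224.1]
-44 [289.  159.2] [369.6 219.3]
44 [265.2 156.1] [376.1 188.7]
57.5 [261.5 155.6] [377.1 184.1]
-39.7 [291.1 156.3]
20 [274.6 147.1]
```

View pics/s3c.png

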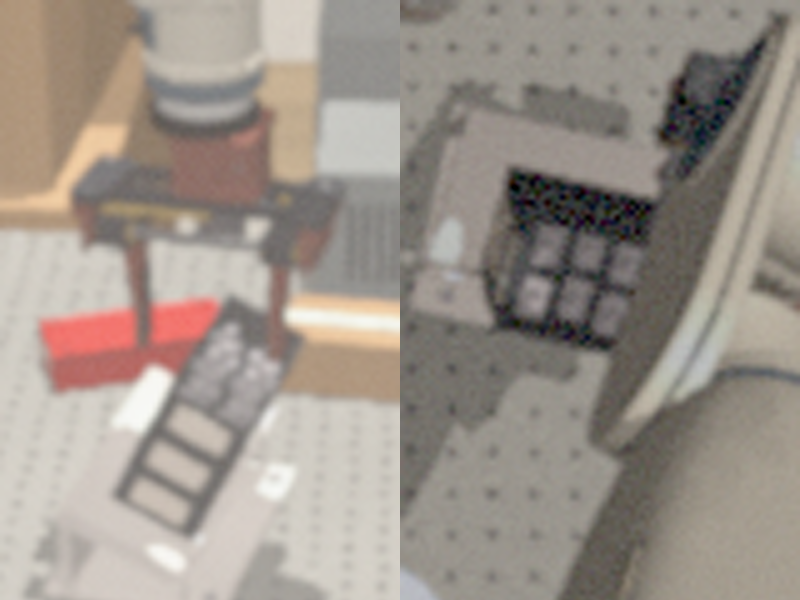

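```bash
python3 - <<'E'
from fit import *
_,d=snap("side","s4.png"); W=cloud("side",d); o=get_obs(); print(o["ee_pos"],o["width"])
im=cv2.imread("pics/s4.png")
for r in range(128,160,2):
    print(r,[ (c,W[r,c].astype(int).tolist() if np.isfinite(W[r,c]).all() else None) for c in (262,263,264,289,290,291)])
E
```

```text
[ 559.6 -285.8  124.6] 88.09665887256392
128 [(262, [608, -279, 240]), (263, [606, -291, 235]), (264, [603, -300, 231]), (289, [514, -245, 259]), (290, [511, -245, 258]), (291, [507, -248, 257])]
130 [(262, [609, -288, 229]), (263, [605, -286, 230]), (264, [603, -295, 226]), (289, [514, -245, 251]), (290, [510, -239, 254]), (291, [507, -240, 254])]
132 [(262, [609, -286, 222]), (263, [605, -285, 223]), (264, [603, -296, 217]), (289, [514, -243, 245]), (290, [511, -244, 244]), (291, [507, -239, 247])]
134 [(262, [609, -283, 216]), (263, [606, -290, 213]), (264, [603, -291, 212]), (289, [515, -266, 226]), (290, [512, -271, 224]), (291, [508, -264, 227])]
136 [(262, [609, -283, 208]), (263, [606, -285, 208]), (264, [603, -286, 207]), (289, [515, -261, 221]), (290, [512, -266, 219]), (291, [508, -261, 221])]
138 [(262, [609, -284, 200]), (263, [607, -291, 197]), (264, [603, -286, 199]), (289, [515, -262, 213]), (290, [512, -263, 213]), (291, [508, -267, 211])]
140 [(262, [610, -288, 191]), (263, [606, -284, 193]), (264, [604, -292, 189]), (289, [515, -265, 204]), (290, [512, -265, 204]),
[... 690 characters left out ...]
4, 26]), (264, [632, -526, 25]), (289, [516, -268, 165]), (290, [512, -264, 166]), (291, [508, -265, 166])]
152 [(262, [641, -523, 17]), (263, [636, -516, 21]), (264, [632, -517, 21]), (289, [519, -328, 125]), (290, [512, -263, 159]), (291, [513, -350, 113])]
154 [(262, [640, -519, 11]), (263, None), (264, [632, -516, 12]), (289, [518, -311, 126]), (290, [516, -334, 113]), (291, [512, -337, 112])]
156 [(262, [640, -513, 5]), (263, [636, -516, 3]), (264, [616, -382, 77]), (289, [518, -313, 117]), (290, [515, -317, 114]), (291, [509, -281, 134])]
158 [(262, [621, -356, 82]), (263, [618, -363, 78]), (264, [616, -373, 73]), (289, [518, -311, 110]), (290, [512, -259, 138]), (291, [521, -500, 6])]
```

```bash
cat > tips.py <<'E'
from fit import *
def tips():
    _,d=snap("side"); W=cloud("side",d); o=get_obs(); p=o["ee_pos"]
    e=np.array([.977,-.213]); A=(W[...,:2]-p[:2])@e; B=(W[...,:2]-p[:2])@np.array([.213,.977]); z=W[...,2]-p[2]
    out=[]
    for s in(-1,1):
        m=(abs(B)<25)&(s*A>20)&(s*A<62)&(z>-10)&(z<75)
        m=m&(abs(B-10)<18); out+=[np.sort(z[m])[:6].round(0).tolist(), np.median(A[m]).round(1), np.median(B[m]).round(1), m.sum()]
    print("t",round(o["t"],2),"w",round(o["width"],1),"z",p.round(1),"tips rel",out)
if __name__=="__main__": tips()
E
python3 -m creep '[0,0,0.04,0,-0.0145,0.0034,0.08,0,-0.0145,0.0034,0.085,0]' 0.84|sed -n 2p; python3 -m creep '[0,0,0,0,0,0,0,0,0,0,0,0]'|sed -n 5p;  python3 tips.py; python3 -m creep '[0,0,0,0,0,0,0,0,0,0,0,0]' 0.75|sed -n 5p; python3 tips.py; python3 -m creep '[0,0,0,0,0,0,0,0,0,0,0,0]' 0.98|sed -n 5p; python3 tips.py
```

```text
ee_pos: [546.7, -283.6, 215.8]
width: 73.8
t 7.32 w 73.6 z [ 544.3 -281.9  207.9] tips rel [[34.0, 35.0, 37.0, 39.0, 40.0, 42.0], np.float64(-42.5), np.float64(6.3), np.int64(43), [34.0, 37.0, 38.0, 38.0, 39.0, 39.0], np.float64(39.3), np.float64(6.3), np.int64(51)]
width: 65.8
t 7.62 w 65.6 z [ 544.9 -282.3  208.9] tips rel [[32.0, 34.0, 39.0, 40.0, 40.0, 41.0], np.float64(-39.8), np.float64(6.9), np.int64(43), [35.0, 35.0, 35.0, 36.0, 37.0, 39.0], np.float64(35.2), np.float64(6.1), np.int64(50)]
width: 82.5
t 7.92 w 84.8 z [ 545.1 -282.4  209.6] tips rel [[33.0, 33.0, 36.0, 37.0, 38.0, 39.0], np.float64(-47.6), np.float64(7.1), np.int64(44), [32.0, 36.0, 37.0, 37.0, 38.0, 38.0], np.float64(43.9), np.float64(7.4), np.int64(47)]
```

```bash
python3 -m creep '[0.0117,-0.0025,-0.03,0,0.0117,-0.0025,-0.06,0,0.0117,-0.0025,-0.085,0,0.0117,-0.0025,-0.095,0,0.0117,-0.0025,-0.099,0,0.0117,-0.0025,-0.1,0,0.0117,-0.0025,-0.1,0]' 1|sed -n '2p;4p'; python3 -m creep '[0,0,-0.0015,0,0,0,-0.0015,0]' | sed -n '2p;4p'
```

```text
ee_pos: [557.5, -285.3, 110.7]
ft_force: [-0.1, 0.9, 0.7]
ee_pos: [557.6, -285.3, 109.5]
ft_force: [-0.2, 0.0, 0.3]
```

```bash
python3 -m creep '[0,0,-0.0015,0,0,0,-0.0015,0]' | sed -n '2p;4p' ; python3 -m creep '[0,0,-0.001,0,0,0,-0.001,0]'| sed -n '2p;4p'
```

```text
ee_pos: [557.0, -285.0, 107.2]
ft_force: [-0.4, -1.2, -0.5]
ee_pos: [556.8, -284.9, 105.7]
ft_force: [0.6, -0.9, 0.8]
```

```bash
python3 -m creep '[0,0,-0.001,0,0,0,-0.001,0]' | sed -n '2p;4p' ; python3 -m creep '[0,0,-0.001,0,0,0,-0.001,0]'| sed -n '2p;4p'
```

```text
ee_pos: [556.5, -284.9, 104.6]
ft_force: [-0.9, -0.8, 0.5]
ee_pos: [555.9, -284.7, 103.8]
ft_force: [-2.8, 0.5, 5.6]
```

```bash
python3 -m creep '[0,0,0.008,0,-0.005,0.0018,0.008,0,-0.0099,0.0037,0.008,0,-0.0099,0.0037,0.008,0,-0.0099,0.0037,0.003,0,-0.0099,0.0037,-0.001,0,-0.0099,0.0037,-0.0018,0,-0.0099,0.0037,-0.0018,0,-0.0099,0.0037,-0.0018,0]'|sed -n '2p;4p'; python3 go.py 546.9 -281.2 101.9 -12.3
```

```text
ee_pos: [546.9, -281.2, 101.5]
ft_force: [-0.8, 0.5, 0.5]
t 10.08 pos [ 546.9 -281.2  101.5] close yaw -12.32 tilt z -1.0 q [-0.49  0.52  1.71  0.    0.91 -0.28]
shift m [ 0.     -0.      0.0004] spin 0.0003 or -3.1413 w 87.9 F [-0.8  0.5  0.5]
```

```bash
python3 -m creep '[0,0,0.0005,0,0,0,0.0005,0,0,0,0.0005,0]' 0.88|sed -n '2p;4,6p'; python3 -m creep '[0,0,0,0,0,0,0,0]' 0.85|sed -n '2p;4,6p'; python3 -m creep '[0,0,0,0,0,0,0,0]' 0.83|sed -n '2p;4,6p'
```

```text
ee_pos: [547.0, -281.3, 102.5]
ft_force: [0.0, -0.5, 0.1]
width: 77.7
grasp_force: 0.3
ee_pos: [545.9, -281.0, 102.3]
ft_force: [-4.4, 1.2, 3.2]
width: 74.8
grasp_force: 2.2
ee_pos: [545.3, -280.8, 102.3]
ft_force: [-5.7, 0.7, 4.8]
width: 73.3
grasp_force: 7.4
```

```bash
python3 -m creep '[-0.001,0.0002,0,0,-0.002,0.0004,0,0,-0.002,0.0004,0,0]' 0.83|sed -n '2p;4,6p'; python3 -m creep '[0,0,0,0,0,0,0,0]' 0.78|sed -n '2p;4,6p'
```

```text
ee_pos: [545.0, -280.8, 102.4]
ft_force: [-2.3, 0.1, 0.1]
width: 72.9
grasp_force: 7.3
ee_pos: [545.0, -280.8, 102.3]
ft_force: [-1.5, 1.0, 0.5]
width: 71.8
grasp_force: 28.2
```

```bash
python3 -m creep '[-0.0008,0.0002,0.002,0,-0.0016,0.0004,0.004,0,-0.0025,0.0006,0.006,0,-0.0034,0.0008,0.008,0,-0.0042,0.001,0.01,0,-0.0042,0.001,0.01,0]' 0.7|sed -n '2p;4,6p'; python3 - <<'E'
from h import *
s,_=snap("side","s5.png"); t,_=snap("top","t5.png")
f=lambda a,k:cv2.resize(np.clip(255*(a/255.)**0.55,0,255).astype(np.uint8),None,fx=k,fy=k,interpolation=cv2.INTER_CUBIC)[:,:,::-1]
cv2.imwrite("pics/s5c.png",np.hstack([f(s[105:225,230:310],5),f(t[150:270,325:405],5)]))
E
```

```text
ee_pos: [540.8, -279.9, 112.9]
ft_force: [0.9, 0.2, -2.2]
width: 71.9
grasp_force: 28.2
```

View pics/s5c.png

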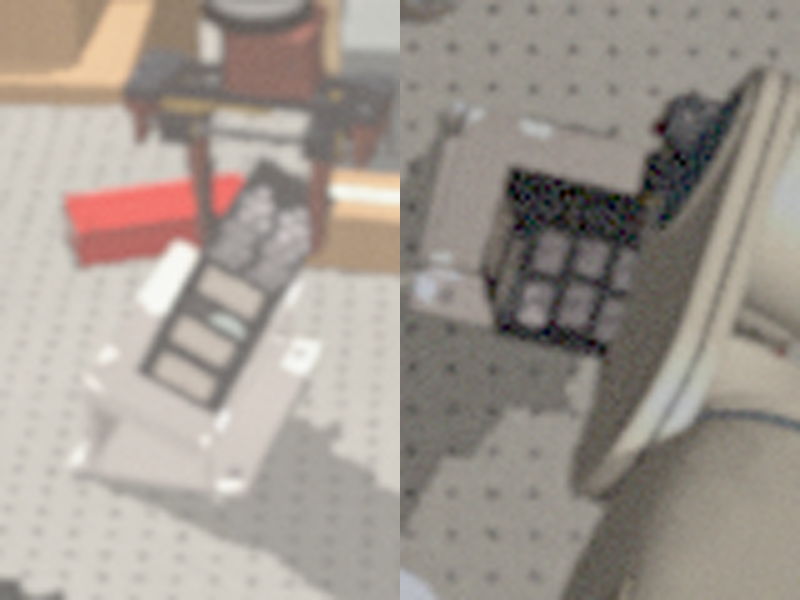

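The crop shows the top tray lifted clear and still tilted, with the lens tubes visible in the gap at crop (230,320). The middle and bottom trays have not moved.

```bash
python3 -m creep '[-0.003,0.001,0.008,0,-0.006,0.001,0.02,0,-0.006,0.001,0.035,0,-0.006,0.006,0.05,0,-0.006,0.016,0.063,0,-0.006,0.031,0.07,0,-0.006,0.051,0.07,0,-0.006,0.075,0.07,0,-0.006,0.101,0.07,0,-0.006,0.128,0.07,0]'|sed -n '2p;5,6p';python3 -m creep '[0,0.027,0,0,0,0.054,0,0,0,0.081,0,0,0,0.108,0,0,0,0.133,-0.01,0,0,0.153,-0.025,0,0,0.168,-0.045,0,0,0.178,-0.065,0,0,0.182,-0.085,0,0,0.182,-0.105,0]'|sed -n '2p;4,6p'
```

```text
ee_pos: [534.1, -149.8, 182.8]
width: 72.3
grasp_force: 28.2
ee_pos: [534.1, 32.4, 77.1]
ft_force: [-0.0, 0.4, -2.6]
width: 72.5
grasp_force: 28.2
```

```bash
python3 -m creep '[0,0,-0.018,0,0,0,-0.036,0,0,0,-0.05,0,0,0,-0.059,0,0,0,-0.064,0,0,0,-0.066,0,0,0,-0.067,0,0,0,-0.067,0]'|sed -n '2p;4,6p';python3 -m creep '[0,0,-0.001,0,0,0,-0.002,0]'|sed -n '2p;4,6p';python3 -m creep '[0,0,-0.001,0,0,0,-0.002,0]'|sed -n '2p;4,6p'
```

```text
ee_pos: [535.1, 30.3, 10.9]
ft_force: [-0.7, 0.1, -2.7]
width: 72.1
grasp_force: 28.2
ee_pos: [535.3, 30.2, 9.0]
ft_force: [0.2, -0.0, -2.4]
width: 72.1
grasp_force: 28.2
ee_pos: [534.9, 30.1, 6.6]
ft_force: [1.1, 0.0, -2.2]
width: 71.8
grasp_force: 28.2
```

```bash
python3 -m creep '[0,0,-0.001,0,0,0,-0.0015,0]'|sed -n '2p;4,6p';python3 -m creep '[0,0,-0.001,0,0,0,-0.001,0]'|sed -n '2p;4,6p';python3 tips.py; python3 - <<'E'
from fit import *
# tray profile along closing axis from top+side
o=get_obs(); p=o["ee_pos"]
for n in("side","top"):
    _,d=snap(n); W=cloud(n,d); e=np.array([.977,-.213]); Q=W[...,:2]-p[:2]; A=Q@e; B=Q@np.array([.213,.977])
    for lo in range(-45,48,6):
        m=(A>lo)&(A<=lo+6)&(B>30)&(B<80)&(W[...,2]<100); z=W[...,2][m]
        if len(z): print(n,lo+3,len(z),np.percentile(z,[10,50,90]))
E
```

```text
ee_pos: [534.6, 30.2, 4.7]
ft_force: [0.2, 0.8, -0.6]
width: 72.4
grasp_force: 28.2
ee_pos: [534.6, 30.2, 3.7]
ft_force: [1.2, 0.1, -2.0]
width: 72.1
grasp_force: 28.2
t 14.73 w 72.1 z [534.6  30.2   3.7] tips rel [[-5.0, -5.0, -5.0, -5.0, -4.0, -4.0], np.float64(-42.3), np.float64(8.5), np.int64(131), [-6.0, -5.0, -4.0, -4.0, -4.0, -3.0], np.float64(37.2), np.float64(6.7), np.int64(103)]
side -42 23 [-0.1  2.5  4.2]
side -36 32 [ 1.4  3.8 39.1]
side -30 34 [ 1.   5.2 38.6]
side -24 35 [ 0.7  9.7 36.2]
side -18 36 [ 2.3 26.2 44.7]
side -12 37 [ 0.9 29.7 48.3]
side -6 34 [ 2.2 27.  48.3]
side 0 32 [ 1.2 28.1 49.9]
side 6 38 [ 0.8 29.9 53.1]
side 12 38 [ 1.3 34.9 55.2]
side 18 40 [ 1.6 40.7 65.7]
side 24 44 [ 1.2 39.6 61.6]
side 30 25 [ 0.7 35.9 53.2]
side 36 25 [-0.1  3.8 36.7]
side 42 17 [0.  2.3 3.2]
side 48 22 [-0.7  1.8  4.6]
```

```bash
python3 -m creep '[0,0,-0.001,0,0,0,-0.0015,0]'|sed -n '2p;4,6p';python3 -m creep '[0,0,-0.001,0,0,0,-0.0015,0]'|sed -n '2p;4,6p'
```

```text
ee_pos: [534.7, 30.2, 2.3]
ft_force: [-0.2, -0.1, -1.7]
width: 72.1
grasp_force: 28.2
ee_pos: [534.6, 30.2, 0.7]
ft_force: [-0.2, -0.0, -1.6]
width: 72.2
grasp_force: 28.2
```

```bash
python3 -m creep '[0,0,-0.001,0,0,0,-0.0015,0]'|sed -n '2p;4,6p';python3 -m creep '[0,0,-0.001,0,0,0,-0.0015,0]'|sed -n '2p;4,6p'
```

```text
ee_pos: [534.8, 30.2, -0.7]
ft_force: [1.2, -0.2, -0.1]
width: 72.1
grasp_force: 28.4
ee_pos: [534.9, 30.2, -1.4]
ft_force: [-3.1, -0.6, 14.1]
width: 72.1
grasp_force: 29.2
```

```bash
python3 -m creep '[0,0,-0.0005,0,0,0,-0.0005,0]'|sed -n '2p;4,6p';python3 -m creep '[0,0,-0.0004,0,0,0,-0.0004,0]'|sed -n '2p;4,6p'
```

```text
ee_pos: [534.9, 30.2, -1.4]
ft_force: [-4.2, -0.4, 14.0]
width: 72.1
grasp_force: 29.2
ee_pos: [535.0, 30.2, -1.5]
ft_force: [-4.1, 0.3, 17.9]
width: 72.1
grasp_force: 29.3
```

```bash
python3 -m creep '[0,0,0,0]' 0.79|sed -n '2p;4,6p';python3 -m creep '[0,0,0,0]' 0.8|sed -n '2p;4,6p'
```

```text
ee_pos: [535.0, 30.2, -1.5]
ft_force: [-4.4, 0.4, 16.6]
width: 72.3
grasp_force: 29.3
ee_pos: [534.9, 30.2, -1.5]
ft_force: [-4.7, 0.3, 17.7]
width: 72.3
grasp_force: 29.3
```

```bash
python3 -m creep '[0,0,0,0,0,0,0,0]' 0.805|sed -n '2p;4,6p';python3 -m creep '[0,0,0,0,0,0,0,0]' 0.81|sed -n '2p;4,6p'
```

```text
ee_pos: [535.0, 30.2, -1.5]
ft_force: [-5.5, -0.2, 17.4]
width: 71.7
grasp_force: 29.3
ee_pos: [535.0, 30.2, -1.5]
ft_force: [-4.1, 0.2, 17.1]
width: 72.3
grasp_force: 29.3
```

```bash
python3 -m creep '[0,0,0,0]' 0.815|sed -n '2p;4,6p';python3 -m creep '[0,0,0,0]' 0.82|sed -n '2p;4,6p'
```

```text
ee_pos: [534.9, 30.2, -1.5]
ft_force: [-4.8, 0.9, 16.8]
width: 72.1
grasp_force: 27.4
ee_pos: [535.0, 30.2, -1.5]
ft_force: [-3.7, -0.2, 16.4]
width: 72.2
grasp_force: 20.7
```

```bash
python3 -m creep '[0,0,0,0]' 0.82|sed -n '2p;4,6p';python3 -m creep '[0,0,0,0]' 0.822|sed -n '2p;4,6p'
```

```text
ee_pos: [535.0, 30.2, -1.5]
ft_force: [-4.5, 0.6, 17.8]
width: 72.2
grasp_force: 20.4
ee_pos: [535.0, 30.2, -1.5]
ft_force: [-4.0, -1.0, 17.3]
width: 72.7
grasp_force: 17.9
```

```bash
python3 -m creep '[0,0,0,0]' 0.825|sed -n '2p;4,6p';python3 -m creep '[0,0,0,0]' 0.827|sed -n '2p;4,6p'
```

```text
ee_pos: [535.0, 30.2, -1.5]
ft_force: [-4.4, -0.6, 14.4]
width: 73.1
grasp_force: 14.1
ee_pos: [535.2, 30.2, -1.7]
ft_force: [-2.3, -0.1, 12.7]
width: 73.0
grasp_force: 11.5
```

```bash
python3 -m creep '[0,0,-0.0005,0,0,0,-0.001,0]' 0.827|sed -n '2p;4,6p';python3 -m creep '[0,0,-0.0005,0,0,0,-0.001,0]' 0.827|sed -n '2p;4,6p'
```

```text
ee_pos: [535.8, 30.1, -2.7]
ft_force: [-1.1, -2.0, 10.5]
width: 73.1
grasp_force: 10.4
ee_pos: [536.3, 30.0, -3.8]
ft_force: [0.8, -1.7, 8.5]
width: 72.6
grasp_force: 9.1
```

```bash
python3 -m creep '[0.0005,0,-0.0005,0,0.001,0,-0.001,0]' 0.824|sed -n '2p;4,6p';python3 -m creep '[0.0005,0,-0.0005,0,0.001,0,-0.001,0]' 0.824|sed -n '2p;4,6p'
```

```text
ee_pos: [537.0, 29.9, -4.8]
ft_force: [-1.4, -2.1, 11.0]
width: 72.7
grasp_force: 11.0
ee_pos: [537.7, 29.8, -6.0]
ft_force: [-0.7, -3.1, 6.4]
width: 72.9
grasp_force: 8.2
```

```bash
python3 -m creep '[0.0005,0,-0.001,0,0.001,0,-0.002,0]' 0.82|sed -n '2p;4,6p';python3 -m creep '[0.0005,0,-0.001,0,0.001,0,-0.002,0]' 0.815|sed -n '2p;4,6p'; cat > prof.py <<'E'
from fit import *
o=get_obs(); p=o["ee_pos"]; n="side"
_,d=snap(n); W=cloud(n,d); e=np.array([.977,-.213]); Q=W[...,:2]-p[:2]; A=Q@e; B=Q@np.array([.213,.977])
for lo in range(-45,48,6):
    m=(A>lo)&(A<=lo+6)&(B>30)&(B<80)&(W[...,2]<100); z=W[...,2][m]
    if len(z): print(lo+3,len(z),np.percentile(z,[90,98]).round(0),end="; ")
E
python3 prof.py
```

```text
ee_pos: [538.9, 29.7, -8.0]
ft_force: [0.5, -3.3, 4.7]
width: 72.4
grasp_force: 7.1
ee_pos: [540.0, 29.7, -10.1]
ft_force: [0.2, -1.8, 5.0]
width: 72.0
grasp_force: 5.8
-42 19 [6. 7.]; -36 36 [38. 39.]; -30 43 [33. 37.]; -24 31 [37. 41.]; -18 34 [36. 42.]; -12 29 [41. 45.]; -6 25 [41. 43.]; 0 32 [45. 47.]; 6 34 [46. 50.]; 12 35 [43. 53.]; 18 36 [49. 52.]; 24 43 [54. 57.]; 30 33 [48. 54.]; 36 14 [17. 26.]; 42 14 [6. 6.]; 48 18 [5. 6.];
```

```bash
python3 -m creep '[0.0005,0,-0.001,0,0.001,0,-0.002,0]' 0.81|sed -n '2p;4,6p';python3 -m creep '[0.0005,0,-0.001,0,0.001,0,-0.002,0]' 0.8|sed -n '2p;4,6p'; python3 -m creep '[0.0005,0,-0.001,0,0.001,0,-0.002,0]' 0.79|sed -n '2p;4,6p'
```

```text
ee_pos: [540.9, 30.1, -12.5]
ft_force: [1.8, -1.1, 1.4]
width: 71.3
grasp_force: 2.2
ee_pos: [541.4, 30.3, -14.9]
ft_force: [1.1, 0.2, 0.3]
width: 70.3
grasp_force: 2.2
ee_pos: [541.8, 30.3, -17.2]
ft_force: [1.3, 0.0, -0.5]
width: 69.5
grasp_force: 1.5
```

```bash
python3 prof.py; python3 -m creep '[0,0,0,0,0,0,0,0]' 0.775|sed -n '2p;4,6p'; python3 -m creep '[0,0,0,0,0,0,0,0]' 0.76|sed -n '2p;4,6p'; python3 prof.py
```

```text
-42 21 [6. 7.]; -36 43 [40. 42.]; -30 39 [31. 38.]; -24 26 [38. 41.]; -18 35 [36. 43.]; -12 33 [39. 45.]; -6 28 [38. 44.]; 0 29 [43. 46.]; 6 31 [40. 45.]; 12 33 [41. 45.]; 18 32 [44. 47.]; 24 31 [45. 50.]; 30 42 [48. 50.]; 36 11 [ 5. 17.]; 42 12 [3. 4.]; 48 17 [4. 5.]; ee_pos: [540.9, 30.3, -17.5]
ft_force: [1.0, -0.6, -0.8]
width: 68.2
grasp_force: 0.4
ee_pos: [541.2, 30.3, -17.3]
ft_force: [0.3, -0.3, -0.0]
width: 66.6
grasp_force: 0.1
-42 23 [5. 5.]; -36 42 [37. 47.]; -30 52 [41. 43.]; -24 25 [38. 42.]; -18 32 [37. 39.]; -12 31 [38. 44.]; -6 28 [40. 41.]; 0 25 [37. 40.]; 6 30 [39. 41.]; 12 24 [37. 41.]; 18 30 [37. 40.]; 24 25 [37. 41.]; 30 51 [43. 44.]; 36 9 [39. 42.]; 42 13 [4. 6.]; 48 21 [4. 5.];
```

```bash
python3 -m creep '[0,0,0,0,0,0,0,0,0,0,0.01,0,0,0,0.04,0,0,0,0.075,0,0,-0.01,0.11,0,0,-0.045,0.145,0,0.005,-0.085,0.145,0,0.01,-0.125,0.145,0,0.015,-0.165,0.145,0]' 1|sed -n '2p;5p'; python3 -m creep '[0.005,-0.04,0,0,0.01,-0.08,0,0,0.013,-0.115,0,0,0.013,-0.135,0,0,0.013,-0.147,0,0,0.013,-0.15,0,0,0.013,-0.15,0,0]'|sed -n '2p;5p'; python3 go.py 568.9 -286 80 -12.3; python3 - <<'E'
from fit import *
im,d=snap("top","t6.png"); W=cloud("top",d)
e=np.array([.977,-.213]); c=np.array([548,-283]); Q=W[...,:2]-c; A=Q@e; B=Q@np.array([.213,.977])
for lo in range(-36,60,3):
    m=(A>lo)&(A<=lo+3)&(B>0)&(B<68)&(W[...,2]<150); z=W[...,2][m]
    if len(z): print(lo+1.5,len(z),np.percentile(z,[50,90]).round(0),end="; ")
s=cv2.imread("pics/t6.png"); f=cv2.resize(s[140:260,200:400],None,fx=4,fy=4,interpolation=cv2.INTER_CUBIC); cv2.imwrite("pics/t6c.png",f)
E
```

```text
ee_pos: [557.1, -134.6, 130.3]
width: 87.8
ee_pos: [569.1, -283.0, 128.1]
width: 88.0
t 20.23 pos [ 569.1 -283.   128.1] close yaw -12.37 tilt z -1.0 q [-0.48  0.51  1.65  0.    0.98 -0.26]
shift m [-0.0002 -0.003  -0.0481] spin 0.0012 or -3.1404 w 88.0 F [-0.6  1.  -0.3]
-34.5 19 [0. 2.]; -31.5 23 [1. 5.]; -28.5 18 [1. 4.]; -25.5 35 [  3. 106.]; -22.5 42 [ 10. 108.]; -19.5 35 [  8. 101.]; -16.5 40 [11. 96.]; -13.5 34 [46. 90.]; -10.5 24 [81. 93.]; -7.5 27 [ 81. 101.]; -4.5 27 [ 82. 104.]; -1.5 24 [ 86. 104.]; 1.5 26 [ 88. 106.]; 4.5 27 [ 88. 108.]; 7.5 25 [104. 107.]; 10.5 31 [106. 110.]; 13.5 23 [109. 111.]; 16.5 24 [108. 112.]; 19.5 26 [104. 116.]; 22.5 24 [111. 116.]; 25.5 26 [102. 117.]; 28.5 25 [100. 117.]; 31.5 27 [102. 135.]; 34.5 41 [109. 136.]; 37.5 33 [123. 130.]; 40.5 12 [121. 124.]; 43.5 18 [115. 117.]; 46.5 14 [109. 112.]; 49.5 14 [104. 106.]; 52.5 17 [95. 99.]; 55.5 15 [89. 93.]; 58.5 14 [82. 86.];
```

View pics/t6c.png

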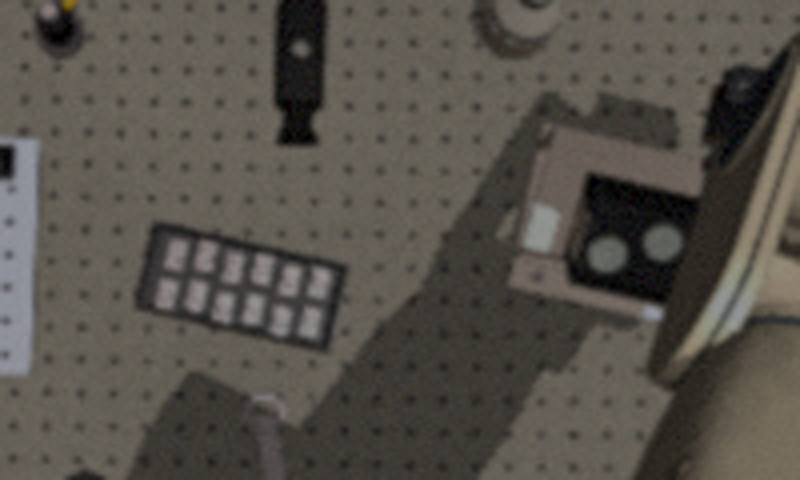

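The crop shows the top tray lying level on the bare table at (243,285) with all 12 adapters in it. The middle tray on the stand shows its round tubes at (605,253) and (662,242).

```bash
python3 -m creep '[0.001,-0.004,-0.02,0,0.001,-0.004,-0.038,0,0.001,-0.004,-0.046,0,0.001,-0.004,-0.05,0,0.001,-0.004,-0.05,0]'|sed -n '2p;4p';  python3 -m creep '[0,0,-0.001,0,0,0,-0.002,0,0,0,-0.002,0]' | sed -n '2p;4p'
```

```text
ee_pos: [570.1, -285.6, 77.2]
ft_force: [-0.5, 0.4, 0.7]
ee_pos: [571.0, -287.1, 76.7]
ft_force: [-0.7, -0.3, -0.2]
```

```bash
python3 -m creep '[0,0,-0.001,0,0,0,-0.001,0]' | sed -n '2p;4p' ; python3 -m creep '[0,0,-0.001,0,0,0,-0.001,0]'| sed -n '2p;4p'
```

```text
ee_pos: [570.6, -287.2, 75.3]
ft_force: [-0.2, 0.2, 1.1]
ee_pos: [570.5, -287.2, 74.0]
ft_force: [0.8, 0.2, 0.5]
```

```bash
python3 -m creep '[0,0,-0.001,0,0,0,-0.001,0]' | sed -n '2p;4p' 
```

```text
ee_pos: [569.8, -287.0, 73.1]
ft_force: [-2.1, 0.1, 4.9]
```

```bash
python3 -m creep '[0,0,0.008,0,-0.005,0.0015,0.008,0,-0.011,0.0033,0.008,0,-0.011,0.0033,0.008,0,-0.011,0.0033,0.003,0,-0.011,0.0033,-0.001,0,-0.011,0.0033,-0.0014,0,-0.011,0.0033,-0.0014,0]'|sed -n '2p;4p'; python3 -m creep '[0,0,0,0,0,0,0,0]' 0.87| sed -n '2p;4,6p'
```

```text
ee_pos: [559.2, -283.6, 70.8]
ft_force: [0.4, 0.0, -0.0]
ee_pos: [559.6, -283.8, 71.5]
ft_force: [0.4, 0.3, 0.2]
width: 78.4
grasp_force: 0.0
```

```bash
python3 -m creep '[0,0,0.0002,0,0,0,0.0002,0]' 0.845| sed -n '2p;4,6p'; python3 -m creep '[0,0,0,0,0,0,0,0]' 0.83| sed -n '2p;4,6p'
```

```text
ee_pos: [559.0, -283.6, 71.6]
ft_force: [-1.7, -0.6, 0.4]
width: 74.4
grasp_force: 0.9
ee_pos: [558.6, -283.5, 71.6]
ft_force: [-4.1, 1.1, 0.5]
width: 72.8
grasp_force: 5.1
```

```bash
python3 -m creep '[-0.001,0.0002,0,0,-0.001,0.0002,0,0]' 0.82| sed -n '2p;4,6p'; python3 -m creep '[0,0,0,0,0,0,0,0]' 0.75| sed -n '2p;4,6p'
```

```text
ee_pos: [558.4, -283.5, 71.6]
ft_force: [-1.6, 0.7, -2.2]
width: 72.5
grasp_force: 15.5
ee_pos: [558.4, -283.5, 71.6]
ft_force: [-0.5, 0.2, -1.5]
width: 72.0
grasp_force: 28.3
```

```bash
python3 -m creep '[-0.0008,0.0002,0.002,0,-0.0016,0.0004,0.004,0,-0.0025,0.0006,0.006,0,-0.0034,0.0008,0.008,0,-0.0042,0.001,0.01,0,-0.0042,0.001,0.01,0]'|sed -n '2p;4,6p'
```

```text
ee_pos: [554.4, -282.7, 82.3]
ft_force: [-0.5, -0.8, -4.1]
width: 71.8
grasp_force: 28.3
```

```bash
python3 -m creep '[-0.003,0.001,0.008,0,-0.006,0.001,0.02,0,-0.006,0.001,0.035,0,-0.006,0.006,0.05,0,-0.006,0.016,0.065,0,-0.006,0.031,0.08,0,-0.006,0.051,0.09,0,-0.006,0.075,0.095,0,-0.006,0.102,0.095,0,-0.006,0.13,0.095,0]'|sed -n '2p;5,6p';python3 -m creep '[-0.001,0.028,0,0.02,-0.002,0.056,0,0.04,-0.004,0.084,0,0.06,-0.006,0.112,0,0.08,-0.008,0.14,0,0.1,-0.01,0.168,0,0.12,-0.012,0.196,0,0.14,-0.014,0.224,0,0.16,-0.015,0.252,0,0.18,-0.015,0.28,0,0.2]'|sed -n '2p;5,6p'; python3 -m creep '[0,0.028,0,0.01,0,0.056,0,0.01,0,0.084,0,0.01,0,0.11,0,0.01,0,0.132,0,0.01,0,0.148,0,0.01,0,0.158,0,0.01,0,0.16,0,0.01,0,0.16,0,0.01]'|sed -n '2p;4,6p'; python3 - <<'E'
from fit import *
K,R,t=cal("top")
def ground(u,z):
    r=R.T@np.linalg.solve(K,[u[0],u[1],1]); C=-R.T@t; return C+r*(z-C[2])/r[2]
q=np.array([ground(np.array(c)/4+[200,140],40)[:2] for c in((153,225),(345,268),(328,350),(138,308))],np.float32); print(q.mean(0),cv2.minAreaRect(q))
E
python3 go.py 533.5 306.8 60 -0.3
```

```text
ee_pos: [548.4, -151.4, 178.6]
width: 72.1
grasp_force: 28.3
ee_pos: [532.5, 129.2, 178.0]
width: 71.8
grasp_force: 28.3
ee_pos: [533.0, 287.4, 176.9]
ft_force: [0.4, -1.0, -4.1]
width: 72.1
grasp_force: 28.3
[538.5  28.1] ((538.7112426757812, 28.66173553466797), (146.72250366210938, 62.589515686035156), 78.55531311035156)
t 25.87 pos [533.  287.4 176.9] close yaw -0.24 tilt z -1.0 q [ 0.48  0.41  1.69 -0.    1.04  0.48]
shift m [ 0.0005  0.0194 -0.1169] spin -0.001 or 3.1406 w 72.1 F [ 0.4 -1.  -4.1]
```

```bash
python3 -m creep '[0.001,0.01,-0.01,0,0.002,0.019,-0.035,0,0.002,0.021,-0.063,0,0.002,0.021,-0.091,0,0.002,0.021,-0.117,0,0.002,0.021,-0.137,0,0.002,0.021,-0.15,0,0.002,0.021,-0.155,0,0.002,0.021,-0.157,0,0.002,0.021,-0.157,0]'|sed -n '2p;4,6p'; python3 -m creep '[0,0,-0.001,0,0,0,-0.003,0,0,0,-0.003,0]'|sed -n '2p;4,6p'
```

```text
ee_pos: [535.8, 308.4, 20.0]
ft_force: [0.7, -0.1, -2.4]
width: 71.7
grasp_force: 28.3
ee_pos: [535.8, 308.7, 17.5]
ft_force: [-0.0, -0.3, -3.2]
width: 71.9
grasp_force: 28.3
```

```bash
python3 -m creep '[0,0,-0.001,0,0,0,-0.002,0,0,0,-0.002,0]'|sed -n '2p;4,6p'; python3 -m creep '[0,0,-0.001,0,0,0,-0.001,0]'|sed -n '2p;4,6p'
```

```text
ee_pos: [535.3, 308.4, 14.8]
ft_force: [0.3, -0.6, -3.0]
width: 71.8
grasp_force: 28.3
ee_pos: [535.2, 308.4, 13.6]
ft_force: [0.8, 0.4, -3.4]
width: 71.6
grasp_force: 28.3
```

```bash
python3 -m creep '[0,0,-0.001,0,0,0,-0.0015,0]'|sed -n '2p;4,6p'; python3 -m creep '[0,0,-0.001,0,0,0,-0.001,0]'|sed -n '2p;4,6p'
```

```text
ee_pos: [535.2, 308.4, 12.1]
ft_force: [-0.5, 0.5, -2.7]
width: 71.8
grasp_force: 28.3
ee_pos: [535.3, 308.5, 11.5]
ft_force: [-0.7, 0.1, 1.1]
width: 71.8
grasp_force: 28.4
```

```bash
python3 -m creep '[0,0,-0.0005,0,0,0,-0.0005,0]' 0.8|sed -n '2p;4,6p'; python3 -m creep '[0,0,-0.0005,0,0,0,-0.0005,0]' 0.81|sed -n '2p;4,6p'
```

```text
ee_pos: [535.4, 308.5, 11.3]
ft_force: [-1.6, -0.9, 5.1]
width: 72.1
grasp_force: 28.6
ee_pos: [535.4, 308.6, 11.1]
ft_force: [-3.1, -1.6, 8.1]
width: 71.9
grasp_force: 28.7
```

```bash
python3 -m creep '[0,0,-0.0006,0,0,0,-0.0006,0]' 0.818|sed -n '2p;4,6p'; python3 -m creep '[0,0,0,0]' 0.823|sed -n '2p;4,6p'
```

```text
ee_pos: [535.5, 308.6, 10.9]
ft_force: [-3.6, -2.3, 12.2]
width: 72.2
grasp_force: 19.3
ee_pos: [535.5, 308.6, 10.9]
ft_force: [-3.6, -2.6, 11.5]
width: 72.6
grasp_force: 13.4
```

```bash
python3 -m creep '[0,0,-0.0003,0]' 0.826|sed -n '2p;4,6p'; python3 -m creep '[0,0,-0.0003,0,0,0,-0.0005,0]' 0.827|sed -n '2p;4,6p'
```

```text
ee_pos: [535.6, 308.6, 10.6]
ft_force: [-2.8, -1.1, 10.4]
width: 72.7
grasp_force: 9.7
ee_pos: [536.1, 308.6, 10.0]
ft_force: [-0.4, -1.5, 8.1]
width: 72.9
grasp_force: 7.9
```

```bash
python3 -m creep '[0.0003,0,-0.0005,0,0.0006,0,-0.001,0]' 0.825|sed -n '2p;4,6p'; python3 -m creep '[0.0003,0,-0.0005,0,0.0006,0,-0.001,0]' 0.824|sed -n '2p;4,6p'
```

```text
ee_pos: [536.6, 308.6, 9.0]
ft_force: [-1.1, -2.2, 8.1]
width: 72.8
grasp_force: 9.1
ee_pos: [537.3, 308.6, 8.0]
ft_force: [-1.0, -1.7, 8.2]
width: 72.6
grasp_force: 8.7
```

```bash
python3 -m creep '[0.0005,0,-0.0008,0,0.001,0,-0.0016,0]' 0.822|sed -n '2p;4,6p'; python3 -m creep '[0.0005,0,-0.0008,0,0.001,0,-0.0016,0]' 0.819|sed -n '2p;4,6p'
```

```text
ee_pos: [538.3, 308.6, 6.3]
ft_force: [-0.5, -1.2, 6.0]
width: 72.3
grasp_force: 7.6
ee_pos: [539.3, 308.6, 4.5]
ft_force: [-0.1, -1.9, 3.5]
width: 71.9
grasp_force: 6.6
```

```bash
python3 -m creep '[0.0005,0,-0.001,0,0.001,0,-0.002,0]' 0.816|sed -n '2p;4,6p'; python3 -m creep '[0.0005,0,-0.001,0,0.001,0,-0.002,0]' 0.81|sed -n '2p;4,6p'; python3 prof.py
```

```text
ee_pos: [540.6, 308.6, 2.3]
ft_force: [1.9, -0.9, 0.8]
width: 72.2
grasp_force: 3.0
ee_pos: [541.4, 308.7, -0.1]
ft_force: [2.2, 0.0, -1.4]
width: 71.3
grasp_force: 0.9
-42 62 [51. 54.]; -36 42 [47. 52.]; -30 56 [50. 56.]; -24 53 [48. 55.]; -18 53 [52. 58.]; -12 47 [53. 59.]; -6 52 [57. 61.]; 0 51 [55. 60.]; 6 56 [58. 63.]; 12 58 [63. 66.]; 18 41 [64. 67.]; 24 24 [48. 61.]; 30 23 [16. 17.]; 36 32 [16. 18.]; 42 33 [16. 16.]; 48 32 [16. 17.];
```

```bash
python3 -m creep '[0,0,0,0]' 0.8|sed -n '2p;4,6p'; python3 -m creep '[0.0003,0,-0.001,0,0.0005,0,-0.002,0]' 0.795|sed -n '2p;4,6p'; python3 -m creep '[0,0,-0.001,0,0,0,-0.002,0]' 0.785|sed -n '2p;4,6p'
```

```text
ee_pos: [540.3, 308.4, -0.7]
ft_force: [0.9, -0.2, -0.3]
width: 70.5
grasp_force: 0.0
ee_pos: [540.6, 308.4, -2.6]
ft_force: [0.8, 0.3, -0.8]
width: 69.9
grasp_force: 0.0
ee_pos: [541.0, 308.5, -4.5]
ft_force: [0.8, 0.1, 1.0]
width: 69.0
grasp_force: 0.5
```

```bash
python3 -m creep '[0,0,-0.001,0,0,0,-0.001,0]' 0.773|sed -n '2p;4,6p'; python3 -m creep '[0,0,0,0,0,0,0,0]' 0.76|sed -n '2p;4,6p'; python3 - <<'E'
from fit import *
o=get_obs(); p=o["ee_pos"]
_,d=snap("side"); W=cloud("side",d); A=W[...,0]-p[0]; B=W[...,1]-p[1]
for lo in range(-45,48,6):
    m=(A>lo)&(A<=lo+6)&(B>30)&(B<80)&(W[...,2]<100); z=W[...,2][m]
    if len(z): print(lo+3,np.percentile(z,[90,98]).round(0),end="; ")
E
```

```text
ee_pos: [541.4, 308.6, -5.4]
ft_force: [1.7, 0.2, -0.8]
width: 68.0
grasp_force: 0.8
ee_pos: [541.0, 308.4, -5.3]
ft_force: [1.9, 0.3, 0.1]
width: 66.7
grasp_force: 0.9
-42 [16. 17.]; -36 [16. 19.]; -30 [54. 55.]; -24 [47. 53.]; -18 [47. 54.]; -12 [48. 52.]; -6 [49. 53.]; 0 [49. 52.]; 6 [50. 52.]; 12 [48. 53.]; 18 [50. 53.]; 24 [48. 54.]; 30 [53. 56.]; 36 [53. 55.]; 42 [16. 16.]; 48 [16. 17.];
```

```bash
python3 -m creep '[0,0,0,0,0,0,0,0,0,0,0.008,0,0,0,0.03,0,0,0,0.055,0,0,-0.01,0.07,0,0,-0.04,0.07,-0.05,0,-0.08,0.07,-0.1,0,-0.12,0.07,-0.15,0,-0.16,0.07,-0.209]' 1|sed -n '2p;4,5p'; python3 -m creep '[0,-0.04,0,0,0,-0.075,0,0,0,-0.1,0,0,0,-0.114,0,0,0,-0.118,0,0,0,-0.118,0,0]' |sed -n '2p;4,5p'; python3 go.py 541.2 30.3 -1 -12.3; python3 - <<'E'
from fit import *
im,_=snap("top","t7.png"); K,R,t=cal("top")
m=(im.max(2)<75).astype(np.uint8)
f=cv2.resize(cv2.imread("pics/t7.png")[160:250,115:215],None,fx=6,fy=6,interpolation=cv2.INTER_CUBIC); cv2.imwrite("pics/t7c.png",f)
E
```

```text
ee_pos: [540.5, 147.2, 65.4]
ft_force: [-0.2, -0.7, 0.3]
width: 87.8
ee_pos: [540.9, 29.6, 65.1]
ft_force: [-0.2, -0.1, -0.0]
width: 87.6
t 31.72 pos [540.9  29.6  65.1] close yaw -12.37 tilt z -1.0 q [0.03 0.49 1.89 0.   0.76 0.25]
shift m [ 0.0003  0.0007 -0.0661] spin 0.0013 or -3.1403 w 87.6 F [-0.2 -0.1 -0. ]
```

View pics/t7c.png

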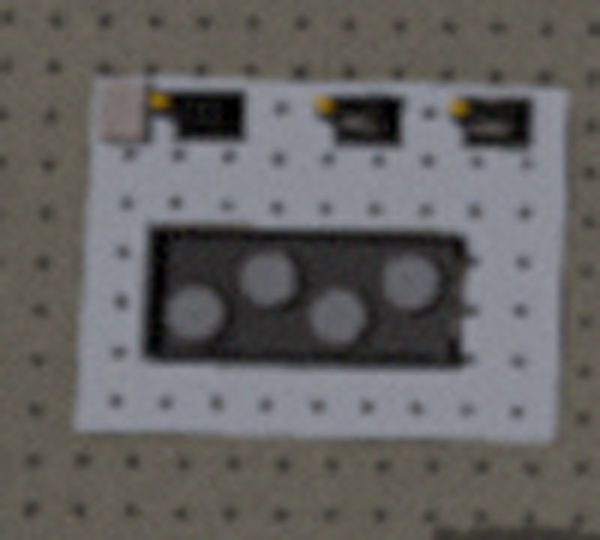

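The crop shows the middle tray level on the clear part of the breadboard, crop (150,230) to (465,365). It is parallel to the board with all four tubes in it.

```bash
python3 -m creep '[0.0003,0.0007,-0.025,0,0.0003,0.0007,-0.045,0,0.0003,0.0007,-0.058,0,0.0003,0.0007,-0.065,0,0.0003,0.0007,-0.066,0,0.0003,0.0007,-0.066,0]'|sed -n '2p;4p'; python3 -m creep '[0,0,0,0,0,0,0,0,0,0,0,0]' 0.76|sed -n '2p;4,6p'; python3 -m creep '[0,0,0,0,0,0,0,0]' 0.7|sed -n '2p;4,6p'
```

```text
ee_pos: [541.2, 32.0, -1.4]
ft_force: [-0.7, 0.5, 0.5]
ee_pos: [542.0, 31.3, -0.5]
ft_force: [-0.2, -0.2, -0.5]
width: 71.2
grasp_force: 0.0
ee_pos: [541.8, 31.1, -0.7]
ft_force: [-1.9, 0.8, 4.2]
width: 65.6
grasp_force: 30.0
```

```bash
python3 -m creep '[0,0,0.006,0,0,0,0.02,0,0,0,0.04,0,0,-0.005,0.064,0,0.001,-0.015,0.09,0,0.002,-0.03,0.112,0,0.004,-0.05,0.128,0,0.006,-0.075,0.14,0,0.008,-0.1,0.145,0,0.01,-0.128,0.145,0]'|sed -n '2p;4,6p'; python3 -m creep '[0.001,-0.028,0,0,0.002,-0.056,0,0,0.004,-0.084,0,0,0.006,-0.11,0,0,0.008,-0.134,0,0,0.01,-0.155,0,0,0.0105,-0.171,0,0,0.011,-0.181,0,0,0.011,-0.186,0,0,0.011,-0.187,0,0]'|sed -n '2p;4,6p'; python3 go.py 562.7 -283.8 112 -12.3
```

```text
ee_pos: [551.9, -97.8, 145.6]
ft_force: [0.9, 0.1, -2.1]
width: 65.5
grasp_force: 30.0
ee_pos: [562.0, -284.2, 143.5]
ft_force: [-0.5, -0.5, -2.4]
width: 65.7
grasp_force: 30.0
t 34.35 pos [ 562.  -284.2  143.5] close yaw -12.3 tilt z -1.0 q [-0.49  0.49  1.65  0.    1.   -0.27]
shift m [ 0.0007  0.0004 -0.0315] spin -0.0 or 3.1416 w 65.7 F [-0.5 -0.5 -2.4]
```

```bash
python3 -m creep '[0,0,-0.01,0,0,0,-0.02,0,0,0,-0.027,0,0,0,-0.031,0,0,0,-0.032,0,0,0,-0.032,0]'|sed -n '2p;4p'; python3 go.py 562.7 -283.8 104 -12.3; python3 - <<'E'
from fit import *
_,a=snap("top"); _,s=snap("side","s8.png")
e=np.array([.977,-.213]); c=np.array([548,-283]); W=cloud("top",a); Q=W[...,:2]-c; A=Q@e; B=Q@np.array([.213,.977])
for lo in range(-24,66,3):
    m=(A>lo)&(A<=lo+3)&(B>10)&(B<68)&(W[...,2]<170); z=W[...,2][m]
    if len(z): print(lo+1.5,len(z),np.percentile(z,[10,50,90]).round(0),end="; ")
f=cv2.imread("pics/s8.png")[100:220,220:320]; cv2.imwrite("pics/s8c.png",cv2.resize(f,None,fx=5,fy=5,interpolation=cv2.INTER_CUBIC))
E
```

```text
ee_pos: [562.1, -283.3, 110.9]
ft_force: [-0.1, 0.7, -2.7]
t 34.85 pos [ 562.1 -283.3  110.9] close yaw -12.23 tilt z -1.0 q [-0.49  0.53  1.67  0.    0.94 -0.27]
shift m [ 0.0006 -0.0005 -0.0069] spin -0.0012 or 3.1404 w 66.0 F [-0.1  0.7 -2.7]
-22.5 20 [1. 4. 8.]; -19.5 60 [  4. 130. 154.]; -16.5 24 [  3.   7. 152.]; -13.5 25 [  4.   7. 126.]; -10.5 42 [  4. 120. 128.]; -7.5 40 [  1. 119. 130.]; -4.5 30 [  5. 125. 137.]; -1.5 23 [118. 123. 138.]; 1.5 23 [121. 126. 138.]; 4.5 22 [119. 124. 129.]; 7.5 18 [117. 121. 126.]; 10.5 20 [119. 121. 126.]; 13.5 26 [119. 121. 123.]; 16.5 23 [119. 122. 129.]; 19.5 27 [119. 124. 129.]; 22.5 26 [120. 127. 139.]; 25.5 23 [120. 127. 138.]; 28.5 24 [121. 129. 139.]; 31.5 18 [123. 127. 138.]; 34.5 23 [120. 125. 131.]; 37.5 19 [120. 123. 127.]; 40.5 23 [119. 123. 127.]; 43.5 65 [120. 135. 153.]; 46.5 10 [151. 152. 156.]; 49.5 2 [148. 152. 155.]; 55.5 1 [147. 147. 147.]; 61.5 10 [74. 76. 77.]; 64.5 14 [66. 67. 70.];
```

View pics/s8c.png

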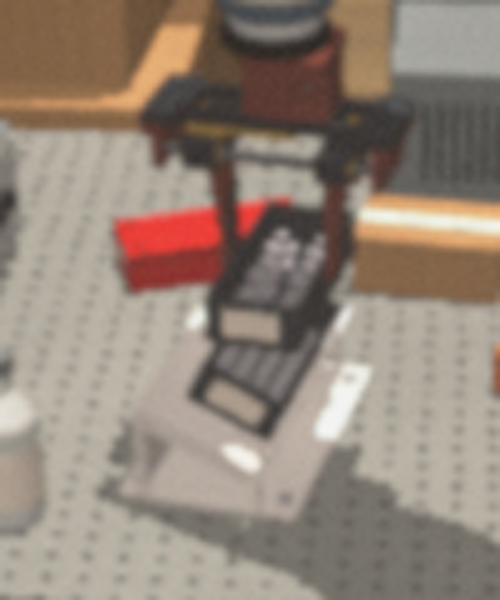

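The crop shows the top tray level in the gripper at (265,270), above the tilted bottom tray at (255,380). The two are lined up lengthwise.

```bash
python3 -m creep '[0.0005,-0.0003,-0.003,0,0.0005,-0.0003,-0.006,0,0.0005,-0.0003,-0.008,0,0.0005,-0.0003,-0.008,0]'|sed -n '2p;4p';python3 -m creep '[0,0,-0.001,0,0,0,-0.002,0]'|sed -n '2p;4p'
```

```text
ee_pos: [562.5, -284.1, 103.1]
ft_force: [-0.2, 0.1, -2.9]
ee_pos: [562.8, -284.2, 101.7]
ft_force: [0.3, 0.7, -2.3]
```

```bash
python3 -m creep '[0,0,-0.001,0,0,0,-0.0015,0]'|sed -n '2p;4p';python3 -m creep '[0,0,-0.001,0,0,0,-0.0015,0]'|sed -n '2p;4,6p'
```

```text
ee_pos: [562.7, -284.2, 100.0]
ft_force: [0.0, -0.4, -1.5]
ee_pos: [562.7, -284.2, 98.6]
ft_force: [-0.8, -0.2, -2.3]
width: 65.6
grasp_force: 30.0
```

```bash
python3 -m creep '[0,0,-0.0005,0,0,0,-0.001,0]'|sed -n '2p;4p';python3 -m creep '[0,0,-0.0005,0,0,0,-0.001,0]'|sed -n '2p;4,6p'
```

```text
ee_pos: [562.8, -284.2, 97.6]
ft_force: [-1.0, -0.3, -2.4]
ee_pos: [562.8, -284.2, 96.6]
ft_force: [-0.3, 0.5, -2.3]
width: 66.0
grasp_force: 30.0
```

```bash
python3 -m creep '[0,0,-0.0005,0,0,0,-0.001,0]'|sed -n '2p;4,6p'
```

```text
ee_pos: [562.8, -284.2, 95.6]
ft_force: [0.8, 0.2, -1.1]
width: 65.7
grasp_force: 30.0
```

```bash
python3 -m creep '[0,0,-0.0005,0,0,0,-0.001,0]'|sed -n '2p;4,6p'
```

```text
ee_pos: [562.8, -284.2, 94.6]
ft_force: [-0.9, 0.8, 1.2]
width: 65.5
grasp_force: 30.0
```

```bash
python3 -m creep '[0,0,-0.0004,0,0,0,-0.0007,0]'|sed -n '2p;4,6p'; python3 -m creep '[0,0,-0.0005,0]' 0.735 |sed -n '2p;4,6p'
```

```text
ee_pos: [562.9, -284.2, 94.5]
ft_force: [-2.0, 0.8, 5.6]
width: 65.9
grasp_force: 30.0
ee_pos: [563.1, -284.3, 94.4]
ft_force: [-3.3, 2.5, 11.3]
width: 65.8
grasp_force: 30.0
```

```bash
python3 -m creep '[0,0,0,0]' 0.745 |sed -n '2p;4,6p'; python3 -m creep '[0,0,0,0]' 0.75 |sed -n '2p;4,6p'
```

```text
ee_pos: [563.0, -284.3, 94.4]
ft_force: [-3.9, 1.9, 7.2]
width: 66.0
grasp_force: 17.3
ee_pos: [562.8, -284.2, 94.1]
ft_force: [-2.1, 1.2, 2.2]
width: 66.0
grasp_force: 4.7
```

```bash
python3 -m creep '[0,0,-0.0005,0]' 0.753 |sed -n '2p;4,6p'; python3 -m creep '[-0.0002,0,-0.0005,0,-0.0003,0,-0.001,0]' 0.755 |sed -n '2p;4,6p'
```

```text
ee_pos: [562.3, -284.0, 93.1]
ft_force: [-2.7, 1.0, 0.5]
width: 66.2
grasp_force: 2.0
ee_pos: [561.8, -284.0, 91.5]
ft_force: [-3.4, 1.6, 0.6]
width: 66.4
grasp_force: 2.8
```

```bash
python3 -m creep '[-0.0002,0,-0.0007,0,-0.0004,0.0001,-0.0015,0]' 0.757 |sed -n '2p;4,6p'; python3 -m creep '[-0.0002,0,-0.0007,0,-0.0004,0.0001,-0.0015,0]' 0.76 |sed -n '2p;4,6p'; cat > prof2.py <<'E'
from fit import *
e=np.array([.977,-.213]); c=np.array([548,-283])
for n in("top","side"):
    _,a=snap(n); W=cloud(n,a); Q=W[...,:2]-c; A=Q@e; B=Q@np.array([.213,.977])
    for lo in range(-36,63,6):
        m=(A>lo)&(A<=lo+6)&(B>25)&(B<75)&(W[...,2]<170)&(W[...,2]>50); z=W[...,2][m]
        if len(z)>3: print(lo+3,len(z),np.percentile(z,[50,92]).round(0),end="; ")
    print()
E
python3 prof2.py
```

```text
ee_pos: [561.6, -283.9, 90.1]
ft_force: [-3.5, 1.5, 1.6]
width: 66.9
grasp_force: 4.0
ee_pos: [561.5, -283.9, 88.8]
ft_force: [-3.6, 1.1, 2.4]
width: 66.7
grasp_force: 4.1
-21 24 [130. 134.]; -15 17 [101. 129.]; -9 41 [104. 112.]; -3 37 [108. 121.]; 3 34 [106. 121.]; 9 30 [103. 108.]; 15 37 [103. 106.]; 21 40 [107. 117.]; 27 32 [109. 121.]; 33 35 [108. 121.]; 39 31 [107. 112.]; 45 51 [118. 137.]; 51 5 [97. 99.]; 57 21 [86. 92.]; 63 20 [73. 78.]; 
-21 28 [120. 133.]; -15 18 [108. 127.]; -9 25 [ 81. 124.]; -3 23 [109. 128.]; 3 25 [ 75. 126.]; 9 23 [ 78. 132.]; 15 23 [ 82. 129.]; 21 24 [ 74. 126.]; 27 26 [ 90. 128.]; 33 39 [ 96. 130.]; 39 30 [100. 131.]; 45 35 [123. 137.]; 51 12 [76. 98.]; 57 10 [75. 84.]; 63 4 [68. 71.];
```

```bash
python3 -m creep '[-0.0005,0.0001,-0.001,0,-0.001,0.0002,-0.002,0]' 0.765 |sed -n '2p;4,6p'; python3 -m creep '[-0.0004,0.0001,-0.001,0,-0.0008,0.0002,-0.002,0]' 0.77 |sed -n '2p;4,6p'
```

```text
ee_pos: [561.2, -284.0, 87.1]
ft_force: [-2.1, 0.5, 3.0]
width: 67.2
grasp_force: 4.1
ee_pos: [560.7, -283.9, 85.2]
ft_force: [-0.4, 0.0, 2.5]
width: 67.8
grasp_force: 4.4
```

```bash
python3 -m creep '[-0.0004,0.0001,-0.001,0,-0.0008,0.0002,-0.002,0]' 0.775 |sed -n '2p;4,6p'; python3 -m creep '[-0.0004,0.0001,-0.001,0,-0.0008,0.0002,-0.002,0]' 0.782 |sed -n '2p;4,6p'; python3 prof2.py
```

```text
ee_pos: [560.1, -283.8, 83.4]
ft_force: [1.0, -0.3, 4.0]
width: 68.1
grasp_force: 4.9
ee_pos: [558.7, -283.4, 81.1]
ft_force: [0.0, -0.3, 4.2]
width: 68.7
grasp_force: 4.1
-27 4 [125. 126.]; -21 21 [121. 124.]; -15 31 [ 96. 111.]; -9 39 [ 98. 112.]; -3 34 [103. 121.]; 3 33 [100. 106.]; 9 31 [ 99. 104.]; 15 36 [100. 104.]; 21 43 [104. 117.]; 27 32 [108. 121.]; 33 35 [108. 124.]; 39 49 [107. 138.]; 45 16 [104. 107.]; 51 22 [ 98. 103.]; 57 21 [86. 91.]; 63 26 [71. 78.]; 
-21 25 [113. 123.]; -15 14 [106. 124.]; -9 21 [ 94. 114.]; -3 24 [ 99. 124.]; 3 25 [ 96. 125.]; 9 18 [101. 125.]; 15 23 [ 79. 124.]; 21 31 [102. 128.]; 27 28 [114. 132.]; 33 24 [ 94. 130.]; 39 37 [119. 137.]; 45 15 [ 97. 113.]; 51 11 [71. 90.]; 57 5 [70. 87.]; 63 5 [68. 75.];
```

```bash
python3 -m creep '[-0.0004,0.0001,-0.001,0,-0.0008,0.0002,-0.002,0]' 0.79 |sed -n '2p;4,6p'; python3 -m creep '[-0.0003,0.0001,-0.001,0,-0.0006,0.0001,-0.002,0]' 0.8 |sed -n '2p;4,6p'
```

```text
ee_pos: [557.3, -283.0, 78.8]
ft_force: [0.5, 0.1, 2.1]
width: 69.1
grasp_force: 2.5
ee_pos: [556.7, -282.8, 76.7]
ft_force: [0.8, 1.2, 3.2]
width: 70.2
grasp_force: 2.9
```

```bash
python3 -m creep '[-0.0002,0.0001,-0.001,0,-0.0004,0.0001,-0.002,0]' 0.81 |sed -n '2p;4,6p'; python3 prof2.py
```

```text
ee_pos: [556.5, -282.7, 74.8]
ft_force: [1.1, 0.7, 3.5]
width: 71.0
grasp_force: 3.2
-27 24 [110. 114.]; -21 23 [ 99. 106.]; -15 29 [86. 91.]; -9 41 [ 89. 103.]; -3 34 [ 92. 105.]; 3 33 [ 94. 103.]; 9 33 [92. 98.]; 15 37 [ 95. 102.]; 21 38 [101. 112.]; 27 30 [102. 116.]; 33 54 [107. 133.]; 39 27 [116. 125.]; 45 23 [104. 111.]; 51 27 [100. 103.]; 57 23 [85. 90.]; 63 18 [71. 76.]; 
-27 9 [111. 113.]; -21 13 [ 99. 112.]; -15 13 [ 92. 110.]; -9 20 [ 92. 116.]; -3 28 [ 91. 110.]; 3 23 [ 95. 119.]; 9 19 [ 97. 121.]; 15 24 [ 87. 114.]; 21 26 [104. 125.]; 27 31 [109. 128.]; 33 37 [108. 134.]; 39 22 [101. 119.]; 45 13 [ 81. 103.]; 51 14 [ 86. 101.]; 57 7 [70. 86.]; 63 5 [67. 77.];
```

```bash
python3 -m creep '[-0.0002,0,-0.001,0,-0.0003,0.0001,-0.0018,0]' 0.82 |sed -n '2p;4,6p'; python3 -m creep '[0,0,-0.0005,0,0,0,-0.001,0]' 0.83 |sed -n '2p;4,6p'; python3 -m creep '[0,0,-0.0003,0,0,0,-0.0005,0]' 0.838 |sed -n '2p;4,6p';python3 prof2.py
```

```text
ee_pos: [556.1, -282.7, 73.0]
ft_force: [-0.2, 0.4, 1.5]
width: 72.2
grasp_force: 0.6
ee_pos: [556.1, -282.7, 72.0]
ft_force: [-0.8, -0.2, 1.2]
width: 72.7
grasp_force: 0.5
ee_pos: [556.1, -282.7, 71.6]
ft_force: [0.6, 0.9, 0.8]
width: 73.9
grasp_force: 0.2
-27 27 [104. 107.]; -21 28 [ 93. 100.]; -15 30 [82. 92.]; -9 36 [84. 99.]; -3 33 [ 91. 102.]; 3 35 [91. 95.]; 9 32 [89. 94.]; 15 41 [ 92. 105.]; 21 39 [101. 118.]; 27 34 [104. 133.]; 33 52 [123. 131.]; 39 23 [116. 120.]; 45 26 [104. 109.]; 51 27 [ 97. 102.]; 57 17 [85. 91.]; 63 23 [73. 77.]; 
-27 7 [105. 107.]; -21 7 [ 99. 107.]; -15 11 [ 93. 111.]; -9 24 [ 90. 110.]; -3 27 [ 91. 111.]; 3 20 [ 88. 114.]; 9 22 [ 93. 117.]; 15 23 [ 88. 120.]; 21 30 [102. 120.]; 27 32 [109. 133.]; 33 29 [103. 129.]; 39 14 [ 99. 113.]; 45 22 [ 85. 106.]; 51 14 [78. 97.]; 57 5 [73. 77.];
```

```bash
python3 -m creep '[0,0,0,0,0,0,0,0,0,0,0,0]' 0.9 |sed -n '2p;4,6p'; python3 -m creep '[0,0,0,0,0,0,0.01,0,0,0,0.04,0,0,0,0.08,0,0,0,0.12,0,-0.03,0.02,0.14,0,-0.06,0.06,0.14,0,-0.09,0.1,0.14,0,-0.11,0.14,0.14,0,-0.11,0.17,0.14,0]' 1 |sed -n '2p;4,6p'; python3 - <<'E'
from fit import *
e=np.array([.977,-.213]); c=np.array([548,-283])
for n in("top",):
    im,a=snap(n,"t9.png"); W=cloud(n,a); Q=W[...,:2]-c; A=Q@e; B=Q@np.array([.213,.977])
    for lo in range(-36,66,3):
        m=(A>lo)&(A<=lo+3)&(abs(B)<65)&(W[...,2]<170)&(W[...,2]>50); z=W[...,2][m]
        if len(z)>3: print(lo+1.5,len(z),np.percentile(z,[50,92]).round(1),end="; ")
s,_=snap("side","s9.png"); t=im
f=lambda a,k:cv2.resize(np.clip(255*(a/255.)**0.55,0,255).astype(np.uint8),None,fx=k,fy=k,interpolation=cv2.INTER_CUBIC)[:,:,::-1]
cv2.imwrite("pics/s9c.png",np.hstack([f(s[125:215,240:306],6),f(t[160:250,335:402],6)]))
E
```

```text
ee_pos: [556.1, -282.7, 71.6]
ft_force: [-0.0, -0.2, 0.2]
width: 79.2
grasp_force: 0.0
ee_pos: [444.6, -118.0, 212.4]
ft_force: [0.3, 0.9, -0.1]
width: 87.8
grasp_force: 0.0
-28.5 29 [105.5 108.4]; -25.5 38 [103.9 107.8]; -22.5 32 [ 97.2 100.6]; -19.5 36 [90.7 93.9]; -16.5 30 [84.8 88. ]; -13.5 50 [80.  86.7]; -10.5 55 [82.7 97.9]; -7.5 48 [86.3 98.6]; -4.5 50 [85.1 99.3]; -1.5 46 [87.9 99.7]; 1.5 52 [89.4 95.1]; 4.5 43 [90.2 94. ]; 7.5 47 [89.5 94.1]; 10.5 49 [89.3 93. ]; 13.5 49 [90.4 94.8]; 16.5 59 [ 93.2 103. ]; 19.5 60 [ 98.3 111.3]; 22.5 52 [ 99.7 113.7]; 25.5 47 [ 99.5 113.4]; 28.5 65 [104.3 133.5]; 31.5 91 [106.7 132.9]; 34.5 43 [123.5 127.8]; 37.5 30 [118.1 121.9]; 40.5 33 [112.  115.2]; 43.5 28 [105.2 108.8]; 46.5 36 [102.7 105.3]; 49.5 42 [100.4 104.1]; 52.5 29 [93.6 97.3]; 55.5 26 [88.9 91.8]; 58.5 25 [82.2 84.4]; 61.5 32 [75.4 78.6]; 64.5 31 [67.5 71.4];
```

View pics/s9c.png

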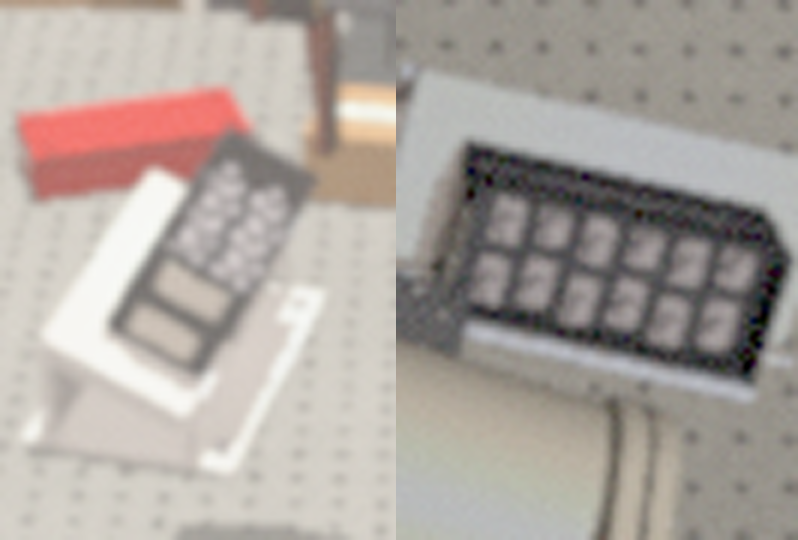

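The picture shows the top tray back on the bottom tray with all its adapters, but a ledge shows along the back edge, at crop (600,180) in the right half. It sits about 4 mm downhill, so I will regrip it, lift it slightly and move it uphill.

```bash
python3 -m creep '[0.025,-0.03,0,0,0.055,-0.06,0,0,0.085,-0.095,0,0,0.105,-0.13,0,0,0.118,-0.155,0,0,0.121,-0.167,-0.02,0,0.121,-0.167,-0.055,0,0.121,-0.167,-0.09,0,0.121,-0.167,-0.12,0,0.121,-0.167,-0.134,0]' |sed -n '2p;4p'; python3 -m creep '[0,0,0,0,0,0,0,0]' |sed -n '1,2p;4p'; python3 go.py 565.7 -285 74.5 -12.3
```

```text
ee_pos: [566.4, -285.8, 74.0]
ft_force: [-0.1, 0.1, -0.8]
t: 41.7
ee_pos: [568.8, -286.4, 78.1]
ft_force: [0.5, -0.1, 0.4]
t 41.7 pos [ 568.8 -286.4   78.1] close yaw -12.27 tilt z -1.0 q [-0.49  0.58  1.67 -0.    0.89 -0.27]
shift m [-0.0031  0.0014 -0.0036] spin -0.0005 or 3.1411 w 87.6 F [ 0.5 -0.1  0.4]
```

```bash
python3 -m creep '[-0.002,0.0014,-0.002,0,-0.002,0.0014,-0.0036,0,-0.002,0.0014,-0.0036,0]' |sed -n '2p;4p'; python3 -m creep '[0,0,-0.001,0,0,0,-0.001,0]' |sed -n '2p;4p'; python3 -m creep '[0,0,-0.001,0,0,0,-0.001,0]' |sed -n '2p;4p';python3 -m creep '[0,0,-0.0007,0,0,0,-0.0007,0]' |sed -n '2p;4p'
```

```text
ee_pos: [567.3, -284.8, 75.6]
ft_force: [0.5, -0.6, -0.0]
ee_pos: [566.9, -284.6, 73.8]
ft_force: [0.0, -0.2, -0.6]
ee_pos: [566.5, -284.5, 72.1]
ft_force: [0.6, -0.6, 0.3]
ee_pos: [566.4, -284.5, 71.5]
ft_force: [-0.4, 0.6, 2.8]
```

The fingertip met the front rim at 71.7 mm, where a fully nested tray shifted 3 to 4 mm within its play should be. The tray is seated, so I back off.

```bash
python3 -m creep '[0,0,0.01,0,0,0,0.04,0,0,0,0.08,0,0,0,0.12,0,-0.03,0.01,0.14,0,-0.07,0.03,0.14,0,-0.1,0.06,0.14,0,-0.12,0.1,0.14,0,-0.12,0.14,0.14,0,-0.12,0.16,0.14,0]'|sed -n '1,2p;4p'; python3 -m creep '[0,0,0,0,0,0,0,0,0,0,0,0]'|sed -n '1,2p'; python3 - <<'E'
from fit import *
e=np.array([.977,-.213]); c=np.array([548,-283])
for n in("top","side"):
    _,a=snap(n); W=cloud(n,a); Q=W[...,:2]-c; A=Q@e; B=Q@np.array([.213,.977]); C=-A*np.sin(np.radians(25))+W[...,2]*np.cos(np.radians(25))
    for nm,m in(("front",(A>-31)&(A<-24)),("back",(A>27)&(A<33))):
        for b0,b1 in((-70,0),(0,72)):
            k=m&(B>b0)&(B<b1)&(W[...,2]>95)&(W[...,2]<145); print(n,nm,b0,k.sum(),np.percentile(C[k],[80,95]).round(1))
    b=W[(abs(W[...,0]-539)<30)&(abs(W[...,1]-307)<72)]; print("board tray rim z",np.percentile(b[:,2],97))
E
```

```text
t: 43.28
ee_pos: [444.3, -122.0, 212.0]
ft_force: [-0.1, 0.1, -0.6]
t: 43.53
ee_pos: [447.0, -124.9, 211.9]
top front -70 47 [107.6 109.5]
top front 0 39 [106.5 108.2]
top back -70 79 [106.3 108.2]
top back 0 78 [105.4 107.2]
board tray rim z 52.02761861664466
side front -70 7 [110.  111.5]
side front 0 12 [109.6 110. ]
side back -70 23 [105.6 110.4]
side back 0 20 [106.2 108.9]
board tray rim z 53.76940418950078
```

The rim heights along the stand's normal read 107 to 110 mm front and back, against the 108 mm expected for full nesting.

```bash
python3 -c "
from workcell import ticket
print(ticket.close_job())"
```

```text
the job is handed in; nothing more can be done
None
```

Job handed in at about 44 s: the middle tray is level and lengthwise on the clear part of the breadboard with all four tubes, and the top tray is back on the bottom tray with its adapters, its rim at nested height but 3–4 mm downhill, at the limit of its play.

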